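# Park the dust cap and hold a vacuum gauge on the manifold's tilted test nipple

## Task

Check the vacuum at the filter-plate manifold's test port: pull the dust cap off the tilted nipple and put it back, mouth down, in its own recess in the fittings block (the only one it fits). Then take the vacuum gauge out of its stand, press its coupler squarely onto the nipple until it snaps, and keep pushing it home against the spring of the nipple's valve. Finish while still holding the gauge pressed on like that; leave everything else on the bench where it is.

Things in the scene. Friction and masses are not known exactly. Their poses are not given: they have to be found in the camera images.
- dust_cap: Ribbed black plastic cap, 28 mm in diameter, 52 mm long, 30 g. Origin at the centre of its open mouth, z along its axis towards the closed end. At the start it sits loosely over the nipple, mouth on the flange, tilted like the nipple (origin at the nipple's z = 5 mm); it pulls straight off along the axis and is clear after 45 mm.
- cap_recess (a point): Centre of the floor of the dust cap's recess in the fittings block: a round recess 31 mm across (the largest of the four) and 12 mm deep, opening upwards; its floor is 20 mm above the bench and the block's top 32 mm. With the cap home, the cap's origin is at this point and its axis upright.
- fittings_block: Fixed grey block, 190 (x) x 64 (y) x 32 (z) mm, origin at the centre of its underside; left or right of the manifold. Row of four round recesses 12 mm deep along its x axis, each with a picture plate: x = -70 mm (19.5 mm across, holds an adapter), -22 mm (31 mm across, the cap's), +26 mm (19.5 mm, empty), +68 mm (23.5 mm, holds an adapter).
- gauge: Hand vacuum gauge, 86 mm tall, 200 g, upright in its stand at the start. Origin at the centre of the coupler's mouth (lower end), z along its axis to the dial. From the mouth up: steel coupler sleeve 31 mm in diameter to 44 mm, thin neck, black rubber-covered round case 40 mm in diameter from 52 to 84 mm, dial on top: grip the case. The mouth is 22 mm wide inside and leads onto a 15 mm nipple.
- gauge_stand: Fixed stand: round steel foot 76 mm in diameter and 8 mm thick with an upright sleeve, 44 mm outside and 35 mm inside diameter, up to 38 mm above the bench. Origin at the centre of its underside. The gauge's mouth rests 8 mm above the bench; lift it straight up at least 35 mm to clear the sleeve.
- nipple: Fixed steel test nipple on the manifold's sloping port face. Origin at the centre of its foot, 50 mm above the bench; z along its axis, outwards, tilted 30 degrees from upright towards the manifold's +y side (left). Flange 31 mm in diameter to z = 5 mm, shank 15 mm in diameter with a tapered end at z = 40 mm, three sprung balls standing out 2.5 mm at z = 20.5 mm, brass valve pin out to z = 48 mm.
- valve (a joint): How far the nipple's valve pin is pressed in, in m: 0 closed, 0.007 with the coupler fully home. As the coupler's mouth comes down the nipple's z axis it meets the balls at z = 20 mm (8 N push), snaps inwards at 13 mm and stays on at 12 mm with the valve still closed; from there to the hard stop on the flange (z = 5 mm) it presses the pin in against a spring of 3 N rising to 9 N.
- manifold: Fixed vacuum manifold for filter plates. Origin on the bench below the nipple's foot; front faces -x. Aluminium port block 64 (x) x 70 (y) mm, top face sloping from 70 mm high at -y to 30 mm at +y, small bleed cock on its front (to x = -51 mm, 25 mm high); behind it, on a 36 mm high neck, a white chamber with a filter plate (x from 62 to 178 mm, 174 mm wide, 74 mm high).
- adapter_a: Bystander: brass adapter 38 mm tall in the recess at the near end of the fittings block; origin at the centre of its underside.
- adapter_b: Bystander: brass adapter 38 mm tall in the recess at the far end of the fittings block; origin at the centre of its underside.
- tube_rack: Bystander: light blue rack, 210 x 92 mm, with capped sample tubes, 106 mm high, at the left of the bench; origin at the centre of its underside.
- basket: Bystander: pink basket, 260 x 180 x 86 mm, heaped with sample tubes up to about 130 mm, at the right of the bench; origin at the centre of its underside.
- sample_tube: Bystander: capped sample tube 100 mm long, 17 mm thick, lying on the bench left of the middle; origin under its centre.
- marker_pen: Bystander: marker pen 130 mm long, 14 mm thick, lying on the bench right of the middle; origin under its centre.
There are look-alikes about, which are no part of the job. What is shaped like the dust_cap but pink is not meant.

How it is judged:
By the outcome, as a careful person would: the job done as asked, in the order asked, and still so for the second after the job is handed in, while the arm keeps its last pose, push and grip.
It also fails if it takes over 56 s, if anything falls off the work surface, if the arm or the gripper's body presses on something with over 40 N, if the wrist force passes 120 N, or if a joint passes its speed limit or range.

## Robot

A 6-joint arm with a two-finger parallel gripper is mounted at the origin on the work surface. World frame = base frame: x ahead of the robot, y to its left, z up, the work surface at z = 0. Lengths are in mm, angles in rad, forces in N, time in s.
With the tool pointing down it reaches from about 350 to 875 mm from the base axis. Payload 4.2 kg.
Tool frame: the origin (TCP) lies midway between the tips of the shut fingers; the grasp point (between the pads) lies 19 mm behind it; z points along the fingers, y is the line along which they close (so a half turn about z gives the same grasp; the last joint's range is limited). The gripper opens to 85 mm and grips with 20 to 120 N. Pads are 22 mm wide; open, the fingers measure 114 mm over their backs; the gripper's body (76 mm by 85 mm) begins 54 mm behind the grasp point. The pads swing forward as they close: fully open they stand 13 mm farther back than shut.
Start: joints at [0.259, 0.385, 0.008, 0, -1.194, -0.259], TCP at [624.979, 0.025, 207.112] pointing down, gripper open.
Joint ranges: [-3.14, 3.14], [-1.21, 2.06], [-1.07, 1.41], [-3.16, 2.05], [-2.99, -0.16], [-3.1, 3.1]. Speed limits (rad/s): [2.79, 2.79, 3.14, 3.14, 3.14, 3.14].

## Interface

Orientations are given as a unit quaternion [x, y, z, w].
In Python, from bench import arm gives the robot as it stands.
- The arm moves only by the tool send_rows, never from a script. Its argument "targets" is a list of rows, each an object of numbers: "gripper": the gripper command: -1 is fully open, 1 is shut, values between are in proportion; "x", "y", "z": the shift along the tool's x, y, z in cm; "ax", "ay", "az": the turn, a rotation vector about the tool's x, y, z in degrees. A call has 1 to 5 rows; each row shifts and turns the commanded pose from where the row before left it, along the tool's axes as they then stand; what a row does not reach is not made up. A row lasts 1/12 s, in which the tool goes at most 41.7 mm and 7.16 degrees, less where a joint would pass 70% of its speed; a pose out of reach is approached as far as the arm can. A call is refused whole if a number of a shift passes 4.17 or a number of a turn 7.16, either way. A call with a gripper value outside its range is refused whole. The fingers move at their own pace and stop on an object; the grip force is fixed at half the most. Time passes only in rows, so rows that do not move let the fingers close. It gives the time, the measured TCP pose, the force, the opening and the grip force at its end, in the units of the state.
- arm.read_state(): the state, without advancing time (a new reading comes with each control period).
- arm.get_image(name): name is "scene" or "side" or "wrist"; returns (picture, depth): 480x640x3 uint8, red, green, blue; 480x640 float32, mm along the optical axis (not along the pixel's ray), 0 where there is no reading.
- arm.camera_model(name): a dict with "fx", "fy", "cx", "cy" (pixels), "cam_to_world" (4x4, takes a point from camera to world coordinates). Camera axes: x right, y down, z forward; pixel columns grow to the right and rows downward; lengths in mm; the calibration is good to about 2 mm. A picture is of the moment at which its call begins: read the wrist's pose just before it. camera_model takes no time and is no camera call; for the wrist camera it gives the pose at the moment of the call.
- arm.job_done(): hands the job in; it is judged then, once.
Trained networks look in the newest picture that a camera, given by its name, has taken for a name from the list of things; names that differ only in an ending like _2 or _b are one class to them, and where a whole thing is asked for, a point or a joint stands for the part that bears it (a point fixed in the world has none). Each returns a list of dicts, best first, with "score" (0 to 1); they miss things now and then, are a little off and sometimes report something else, mostly with a low value. They report only what shows in the picture. A call takes as long as a camera call. They do not tell look-alikes from the thing itself.
- arm.boxes_of(camera, thing): "rect" ([left, top, width, height] in pixels, round what is visible of it).
The state is a dict: "clock": time; "joints": joint angles; "joint_vel": joint speeds; "joint_efforts": joint torques, N m; "position": TCP position; "ee_rot": TCP orientation; "contact_force": force on the tool from outside, world axes, zero at the start; "wrist_torque": the same for the moment, N m; "gripper_width": finger opening in mm; "grasp_force": force on a finger pad.
Only numpy, scipy, OpenCV 4.12 (cv2) and the standard library are available. Lean on these libraries where they do the work, as an engineer would, in place of code of your own. Each camera call takes 0.05 s, during which the arm holds its last target. There are 200 camera calls.

## Working session

There is one attempt and no reset: what is moved stays moved. The work goes in short steps, Python scripts to look and compute and a tool call to move; the robot and the scene stay as the last step left them, time stands still between calls to the robot, and variables do not carry over. Pictures are saved under pics/ and viewed, at most 10 in all, crops included, and the job is handed in when it is done.

Besides the shell and the picture viewer there is one more tool, called after ">>>" as a command line: name --argument value ..., lists and objects as JSON in quotes. send_rows: Moves the arm, as the interface text tells. Its arguments: {"type":"object","properties":{"targets":{"type":"array"}},"required":["targets"]}

```bash
ls; mkdir -p pics; cat > h.py <<'E'
import numpy as np, cv2
from bench import arm
def snap(n):
    im,d=arm.get_image(n); m=arm.camera_model(n); return im,d,m
def pts(d,m):
    v,u=np.mgrid[0:480,0:640]
    P=np.stack([(u-m['cx'])/m['fx']*d,(v-m['cy'])/m['fy']*d,d,np.ones_like(d)],-1)
    W=P@np.array(m['cam_to_world']).T
    W=W[...,:3]; W[d<=0]=np.nan; return W
def proj(m,p):
    c=np.linalg.inv(np.array(m['cam_to_world']))@np.append(p,1); return c[0]/c[2]*m['fx']+m['cx'],c[1]/c[2]*m['fy']+m['cy']
E
python3 - <<'E'
from h import *
ims=[]
for n in ('scene','side','wrist'):
    im,d,m=snap(n); np.savez(f'/tmp/{n}.npz',im=im,d=d,W=pts(d,m))
    print(n,np.round(m['cam_to_world'],3).tolist(),m['fx'])
    cv2.imwrite(f'pics/{n}0.png',im[...,::-1])
    for t in ('dust_cap','fittings_block','gauge','gauge_stand','nipple','manifold'):
        print(n,t,[(np.round(b['rect']).tolist(),round(b['score'],2)) for b in arm.boxes_of(n,t)][:4])
print(arm.read_state())
E
```

```text
pics
scene [[0.885, 0.285, -0.367, 895.597], [0.465, -0.532, 0.707, -761.264], [0.006, -0.797, -0.604, 703.246], [0.0, 0.0, 0.0, 1.0]] 443.81054517018066
scene dust_cap [([344.0, 223.0, 24.0, 17.0], 0.72), ([326.0, 226.0, 18.0, 26.0], 0.6), ([279.0, 240.0, 17.0, 21.0], 0.54)]
scene fittings_block [([216.0, 296.0, 99.0, 55.0], 0.65), ([292.0, 207.0, 31.0, 14.0], 0.49)]
scene gauge [([358.0, 171.0, 10.0, 23.0], 0.82)]
scene gauge_stand [([346.0, 189.0, 31.0, 24.0], 0.93)]
scene nipple []
scene manifold [([91.0, 356.0, 226.0, 123.0], 0.55)]
side [[-0.708, -0.408, 0.576, -179.312], [-0.706, 0.435, -0.559, 631.435], [-0.022, -0.802, -0.596, 776.226], [0.0, 0.0, 0.0, 1.0]] 469.76993707990744
side dust_cap [([295.0, 227.0, 20.0, 21.0], 0.74), ([334.0, 265.0, 14.0, 21.0], 0.65), ([260.0, 271.0, 10.0, 19.0], 0.62)]
side fittings_block [([340.0, 208.0, 70.0, 39.0], 0.83), ([353.0, 257.0, 42.0, 28.0], 0.51)]
side gauge [([219.0, 295.0, 16.0, 25.0], 0.67)]
side gauge_stand [([218.0, 313.0, 32.0, 27.0], 0.84), ([340.0, 208.0, 69.0, 38.0], 0.75), ([255.0, 203.0, 75.0, 65.0], 0.27)]
side nipple []

[... 540 characters left out ...]
array([ 2.58557915e-01,  3.84741999e-01,  7.90664306e-03, -2.85571077e-05,
       -1.19402281e+00, -2.58632829e-01]), 'joint_vel': array([ 0.00049397, -0.00033537, -0.00132063,  0.00225773, -0.00088649,
        0.00055261]), 'joint_efforts': array([-1.29218524e-04, -3.92097831e+01,  1.88621986e+01,  4.19072047e+00,
       -3.92319125e-04, -1.24224496e-05]), 'position': array([6.24973328e+02, 6.09890543e-03, 2.07085063e+02]), 'ee_rot': array([-7.07076579e-01,  7.07136981e-01,  2.70229982e-05, -2.00535100e-05]), 'contact_force': array([ 0.02457072, -0.42552929,  0.7088348 ]), 'wrist_torque': array([-0.04205778,  0.00148229, -0.02993369]), 'grasp_force': 0.0, 'gripper_width': 85.44452235875707}
```

```bash
python3 - <<'E'
import numpy as np,cv2
a=cv2.imread('pics/scene0.png')[120:360,200:460]; b=cv2.imread('pics/side0.png')[180:360,200:440]
a=cv2.resize(a,None,fx=2.2,fy=2.2,interpolation=3)
cv2.imwrite('pics/c1.png',a)
w=cv2.imread('pics/wrist0.png'); cv2.imwrite('pics/w1.png',w)
cv2.imwrite('pics/c2.png',cv2.resize(b,None,fx=3.2,fy=3.2,interpolation=3))
E
```

```text
(no output)
```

View pics/w1.png

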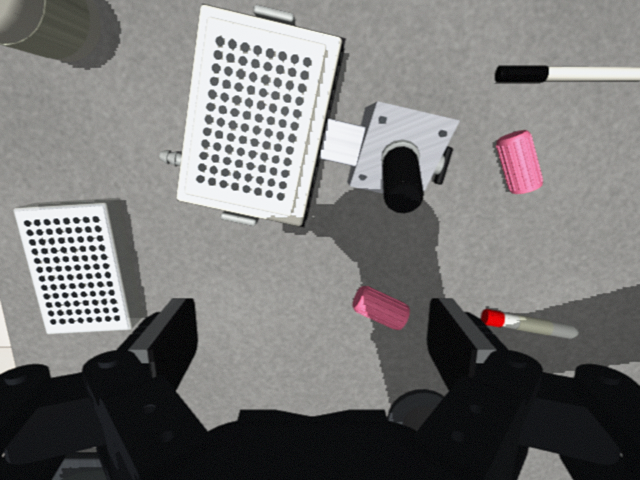

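View pics/c2.png

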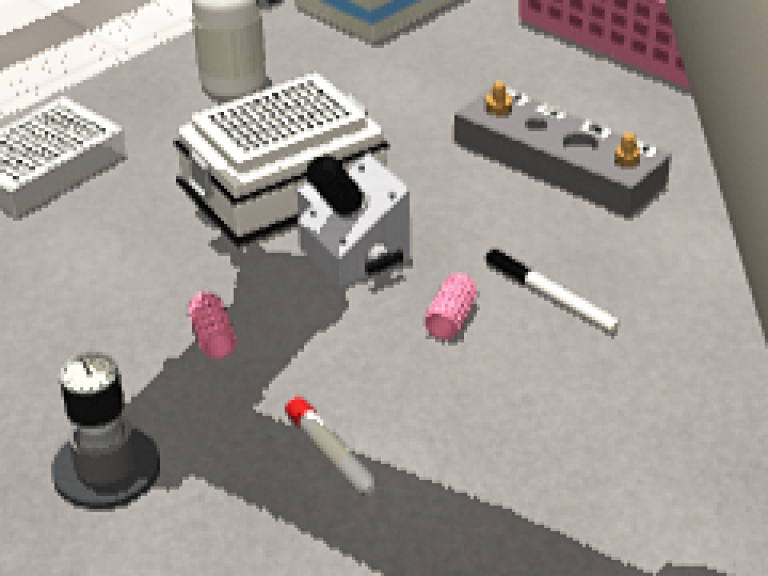

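Wrist view: the black cap sits on the port block's nipple at about (402,178). The pink look-alikes at (519,162) and (381,307) lie on the bench and are not meant: only the black one is on the nipple. In the side crop, the gauge in its stand is front left and the fittings block is to the right, with the large recess second from the near end. Next I measure these from depth.

```bash
cat > m.py <<'E'
from h import *
D={n:np.load(f'/tmp/{n}.npz') for n in ('scene','side','wrist')}
from scipy.optimize import least_squares
def cloud(n,r,f):
    x,y,w,h=r; W=D[n]['W'][y:y+h,x:x+w].reshape(-1,3); I=D[n]['im'][y:y+h,x:x+w].reshape(-1,3).astype(int)
    k=np.isfinite(W[:,0])&f(W,I); return W[k]
E
python3 - <<'E'
from m import *
for n in D: 
    W=D[n]['W']; z=W[...,2]; 
    k=np.abs(z)<8; print(n,'bench z',np.nanmedian(z[k]), k.sum())
# block top
for n,r in (('side',(330,190,90,70)),('scene',(180,150,280,210))):
    P=cloud(n,r,lambda W,I:(abs(W[:,2]-32)<5)&(W[:,1]<-100)) 
    print(n,'z32 pts',len(P),np.round(np.percentile(P,[2,50,98],axis=0),0).tolist() if len(P) else '')
    if n=='side':
        rc=cv2.minAreaRect(P[:,:2].astype(np.float32)); print(rc, np.median(P[:,2]))
# gauge dark/dial
for n,r in (('side',(205,285,50,60)),('scene',(340,165,45,52)),):
    P=cloud(n,r,lambda W,I:(W[:,2]>12)&(W[:,2]<110))
    T=P[P[:,2]>86]; print(n,'gauge',len(P),'top',len(T),np.round(np.median(T,axis=0),1), np.round(np.percentile(T,[3,97],axis=0),1).tolist())
    S=P[(P[:,2]>64)&(P[:,2]<91)]
    f=least_squares(lambda c:np.hypot(S[:,0]-c[0],S[:,1]-c[1])-20,S.mean(0)[:2],loss='soft_l1'); print('case',f.x,np.std(f.fun),len(S))
# cap
for n,r in (('wrist',(370,130,60,90)),('side',(285,220,45,40))):
    P=cloud(n,r,lambda W,I:(I.max(1)<60)&(W[:,2]>40)&(W[:,2]<130)); print(n,'cap',len(P),np.round(np.percentile(P,[3,50,97],axis=0),1).tolist())
    if n: 
      def res(p):
        a=np.array([np.sin(p[3])*np.cos(p[2]),np.sin(p[3])*np.sin(p[2]),np.cos(p[3])]); q=P-np.array([p[0],p[1],80]); 
        t=q@a; return np.linalg.norm(q-np.outer(t,a),axis=1)-14
      f=least_squares(res,[*P.mean(0)[:2],np.pi/2,np.pi/6],loss='soft_l1'); print(f.x,np.degrees(f.x[2:]),np.median(abs(f.fun)))
      f=least_squares(lambda p:res([*p,np.pi/6]),f.x[:3],loss='soft_l1'); print('30deg',f.x,np.degrees(f.x[2:]),np.median(abs(f.fun)))
# port block yaw: slope normal
P=cloud('wrist',(345,95,120,110),lambda W,I:(I.min(1)>110)&(W[:,2]>25)&(W[:,2]<75)); print('port',len(P))
c=np.median(P,0); 
for i in range(5):
    A=np.c_[P[:,:2],np.ones(len(P))]; s=np.linalg.lstsq(A,P[:,2],rcond=None)[0]; e=abs(A@s-P[:,2]); P=P[e<max(2.5,np.median(e)*2)]
print('slope',s,'dir deg',np.degrees(np.arctan2(-s[1],-s[0])),'tilt',np.degrees(np.arctan(np.hypot(s[0],s[1]))),len(P),np.round(np.percentile(P,[1,99],axis=0)))
E
```

```text
scene bench z 0.01587090128930413 123233
side bench z -0.5829095382631522 129758
wrist bench z 0.3082824089106566 174539
side z32 pts 797 [[419.0, -453.0, 27.0], [516.0, -263.0, 31.0], [601.0, -230.0, 35.0]]
((519.1700439453125, -344.2842712402344), (192.13967895507812, 229.71498107910156), 4.649762153625488) 31.11519459280305
scene z32 pts 2359 [[423.0, -305.0, 28.0], [534.0, -267.0, 32.0], [853.0, -141.0, 36.0]]
side gauge 690 top 218 [498.6 250.   91.7] [[481.7, 231.9, 87.1], [519.2, 267.4, 94.6]]
case [501.29006262 248.38243843] 3.5214543820552895 209
scene gauge 447 top 110 [502.2 242.6  92.4] [[485.2, 226.0, 86.7], [519.5, 263.8, 95.5]]
case [500.52168845 247.76418179] 1.9604578825941925 125
wrist cap 2213 [[546.5, -52.5, 64.4], [559.9, -33.0, 95.1], [571.4, -12.3, 104.2]]
[ 5.57270074e+02 -2.96546700e+01  1.36624931e+00  5.44144139e-01] [78.28031942 31.17716261] 0.6416429256458329
30deg [557.23777325 -29.71486428   1.38339386] [79.26262962] 0.6188340639429146
side cap 236 [[540.8, -119.8, 42.5], [548.9, -28.5, 79.3], [624.9, -10.8, 101.8]]
[555.79379988 -28.15412571   2.2405856    1.28687292] [128.3760987   73.73238683] 5.046065642107357
30deg [557.27910338 -32.03371397   2.27916997] [130.58682036] 4.7327148201644045
port 5668
slope [-0.12643095 -0.5629366  93.30720225] dir deg 77.34187889814842 tilt 29.983210324394207 4571 [[518. -86.  31.]
 [588. -19.  71.]]
```

```bash
cat >> h.py <<'E'
from scipy.spatial.transform import Rotation as Ro
AZ=np.radians(78.2); A=np.array([.5*np.cos(AZ),.5*np.sin(AZ),np.cos(np.pi/6)])
N0=np.array([553.7,-46.6,50.])
def frame(zax,yaz):  # tool rot: z=zax, y closest to azimuth yaz(rad)
    z=zax/np.linalg.norm(zax); y=np.array([np.cos(yaz),np.sin(yaz),0]); y-=z*(y@z); y/=np.linalg.norm(y)
    return Ro.from_matrix(np.c_[np.cross(y,z),y,z])
DOWN=np.array([0,0,-1.])
def plan(p1,R1,n,p0=None,R0=None):
    s=arm.read_state(); p0=s['position'] if p0 is None else p0; R0=Ro.from_quat(s['ee_rot']) if R0 is None else R0
    rv=(R0.inv()*R1).as_rotvec(); d=(np.array(p1)-p0)/n
    print('dist',np.round(p1-p0,1),'deg',np.degrees(np.linalg.norm(rv)))
    a=np.round(np.degrees(rv)/n,2); R=R0; p=p0.copy()
    for i in range(n):
        want=p0+d*(i+1); t=np.round(R.inv().apply(want-p)/10,2); p=p+R.apply(t*10)
        print(dict(x=t[0],y=t[1],z=t[2],ax=a[0],ay=a[1],az=a[2])); R=R*Ro.from_rotvec(np.radians(a))
E
python3 - <<'E'
from m import *
P=cloud('side',(330,190,90,70),lambda W,I:(abs(W[:,2]-31)<4)&(W[:,1]<-220)&(W[:,1]>-320)&(W[:,0]>390)&(W[:,0]<640))
print(len(P),cv2.minAreaRect(P[:,:2].astype(np.float32)))
P=cloud('scene',(0,0,640,480),lambda W,I:(abs(W[:,2]-32)<3)&(W[:,1]<-200)&(W[:,1]>-330)&(W[:,0]>390)&(W[:,0]<640))
print(len(P),cv2.minAreaRect(P[:,:2].astype(np.float32)))
# things higher than 60
for n in ('scene','side'):
    W=D[n]['W'];k=(W[...,2]>60)&(W[...,2]<160)&(W[...,0]>250)
    H=np.histogram2d(W[k][:,0],W[k][:,1],bins=[np.arange(300,900,50),np.arange(-500,600,50)])[0]; print(n);print(H.astype(int))
from h import *
T=N0+A*(44-19)
plan(T+A*70,frame(-A,AZ),20)
E
```

```text
738 ((512.434814453125, -265.8284606933594), (192.16387939453125, 73.35882568359375), 5.710458755493164)
1920 ((513.2091064453125, -269.521728515625), (192.45652770996094, 67.08441162109375), 5.205420970916748)
scene
[[   0    0    0    0    0    0    0    0    0    0    0    0    0    0
     0    0    0    0    0    0    0]
 [   0    0    0    0    0    0    0    0    0    0    0    0    0    0
     0    0    0    0    0    0    0]
 [   0    0    0    0    0    0    0    0    0    0    0    0    0    0
     0    0    0    0    0    0    0]
 [ 596    3    0    0    0    0    0    0    0    0    0    0    0    0
    61   17    0    0    1    1    0]
 [ 481   18    0    0    0    0    0    0   90   35    0    0    0    0
   123   19    0    0    0   55   15]
 [ 750   51    0    0    0    0    0    0  123  199    0    0    0    0
     0    0    0    0    1  108   70]
 [ 520   88    0    0    0    0    1  266  162   75    0    0    0    0
     0    0    0    0    2  245  101]
 [ 313  129    0    0    0    0   12  477  369  247    1    0    0    0
     0    0    0    0    4  206   52]
 [ 
[... 3494 characters left out ...]
.float64(0.26), 'y': np.float64(0.22), 'z': np.float64(0.34), 'ax': np.float64(1.08), 'ay': np.float64(1.33), 'az': np.float64(4.96)}
{'x': np.float64(0.28), 'y': np.float64(0.21), 'z': np.float64(0.34), 'ax': np.float64(1.08), 'ay': np.float64(1.33), 'az': np.float64(4.96)}
{'x': np.float64(0.28), 'y': np.float64(0.19), 'z': np.float64(0.35), 'ax': np.float64(1.08), 'ay': np.float64(1.33), 'az': np.float64(4.96)}
{'x': np.float64(0.29), 'y': np.float64(0.17), 'z': np.float64(0.34), 'ax': np.float64(1.08), 'ay': np.float64(1.33), 'az': np.float64(4.96)}
{'x': np.float64(0.3), 'y': np.float64(0.15), 'z': np.float64(0.35), 'ax': np.float64(1.08), 'ay': np.float64(1.33), 'az': np.float64(4.96)}
```

>>> send_rows --targets '[{"gripper": -1,"x": 0.04,"y": 0.32,"z": 0.36,"ax": 1.08,"ay": 1.33,"az": 4.96},{"gripper": -1,"x": 0.04,"y": 0.32,"z": 0.36,"ax": 1.08,"ay": 1.33,"az": 4.96},{"gripper": -1,"x": 0.04,"y": 0.32,"z": 0.36,"ax": 1.08,"ay": 1.33,"az": 4.96},{"gripper": -1,"x": 0.04,"y": 0.32,"z": 0.36,"ax": 1.08,"ay": 1.33,"az": 4.96},{"gripper": -1,"x": 0.04,"y": 0.32,"z": 0.36,"ax": 1.08,"ay": 1.33,"az": 4.96}]'

```text
clock: 1.47
position: [609.4, -0.2, 188.6]
ee_rot: [-0.535, 0.841, -0.074, -0.007]
contact_force: [-0.4, -0.1, -0.2]
gripper_width: 85.7
grasp_force: 0.0
```

>>> send_rows --targets '[{"gripper": -1,"x": 0.14,"y": 0.31,"z": 0.34,"ax": 1.08,"ay": 1.33,"az": 4.96},{"gripper": -1,"x": 0.14,"y": 0.31,"z": 0.34,"ax": 1.08,"ay": 1.33,"az": 4.96},{"gripper": -1,"x": 0.14,"y": 0.31,"z": 0.34,"ax": 1.08,"ay": 1.33,"az": 4.96},{"gripper": -1,"x": 0.14,"y": 0.31,"z": 0.34,"ax": 1.08,"ay": 1.33,"az": 4.96},{"gripper": -1,"x": 0.14,"y": 0.31,"z": 0.34,"ax": 1.08,"ay": 1.33,"az": 4.96}]'

```text
clock: 1.88
position: [594.0, -0.4, 170.1]
ee_rot: [-0.337, 0.93, -0.144, -0.015]
contact_force: [-0.5, -1.1, -0.2]
gripper_width: 85.6
grasp_force: 0.0
```

>>> send_rows --targets '[{"gripper": -1,"x": 0.22,"y": 0.27,"z": 0.34,"ax": 1.08,"ay": 1.33,"az": 4.96},{"gripper": -1,"x": 0.22,"y": 0.27,"z": 0.34,"ax": 1.08,"ay": 1.33,"az": 4.96},{"gripper": -1,"x": 0.22,"y": 0.27,"z": 0.34,"ax": 1.08,"ay": 1.33,"az": 4.96},{"gripper": -1,"x": 0.22,"y": 0.27,"z": 0.34,"ax": 1.08,"ay": 1.33,"az": 4.96},{"gripper": -1,"x": 0.22,"y": 0.27,"z": 0.34,"ax": 1.08,"ay": 1.33,"az": 4.96}]'

```text
clock: 2.3
position: [578.9, -0.3, 151.1]
ee_rot: [-0.121, 0.971, -0.207, -0.021]
contact_force: [-0.8, -0.3, -0.7]
gripper_width: 85.8
grasp_force: 0.0
```

>>> send_rows --targets '[{"gripper": -1,"x": 0.28,"y": 0.19,"z": 0.34,"ax": 1.08,"ay": 1.33,"az": 4.96},{"gripper": -1,"x": 0.28,"y": 0.19,"z": 0.34,"ax": 1.08,"ay": 1.33,"az": 4.96},{"gripper": -1,"x": 0.28,"y": 0.19,"z": 0.34,"ax": 1.08,"ay": 1.33,"az": 4.96},{"gripper": -1,"x": 0.28,"y": 0.19,"z": 0.34,"ax": 1.08,"ay": 1.33,"az": 4.96},{"gripper": -1,"x": 0.28,"y": 0.19,"z": 0.34,"ax": 1.08,"ay": 1.33,"az": 4.96}]'

```text
clock: 2.72
position: [563.9, -0.1, 132.5]
ee_rot: [0.101, 0.96, -0.258, -0.027]
contact_force: [0.0, 0.3, 0.4]
gripper_width: 85.7
grasp_force: 0.0
```

```bash
python3 - <<'E'
from h import *
T=N0+A*25
plan(T+A*70,frame(-A,AZ),1); s=arm.read_state(); print(s['joints'],s['clock'])
im,d,m=snap('wrist'); W=pts(d,m); np.savez('/tmp/wrist.npz',im=im,d=d,W=W); cv2.imwrite('pics/w2.png',im[...,::-1])
print(proj(m,N0+A*57),proj(m,N0+A*5))
from scipy.optimize import least_squares
u,v=map(int,proj(m,N0+A*40)); r=np.s_[max(0,v-70):v+70,max(0,u-70):u+70]
w=W[r].reshape(-1,3);I=im[r].reshape(-1,3); 
t=(w-N0)@A; rad=np.linalg.norm(w-N0-np.outer(t,A),axis=1)
P=w[(I.max(1)<60)&(t>8)&(t<54)&(rad<24)]
def res(p):
    a=np.array([np.sin(p[3])*np.cos(p[2]),np.sin(p[3])*np.sin(p[2]),np.cos(p[3])]); q=P-np.array([p[0],p[1],80]); 
    return np.linalg.norm(q-np.outer(q@a,a),axis=1)-14
f=least_squares(res,[557,-30,AZ,.52],loss='soft_l1'); print(len(P),f.x[:2],np.degrees(f.x[2:]),np.median(abs(f.fun)))
E2=w[(I.max(1)<60)&(rad<9)&(t>45)&(t<70)]; print('end t',np.median((E2-N0)@A),len(E2))
E
```

```text
dist [-0.5  0.  -0.2] deg 0.2548561560529834
{'x': np.float64(0.05), 'y': np.float64(0.0), 'z': np.float64(0.02), 'ax': np.float64(-0.07), 'ay': np.float64(-0.05), 'az': np.float64(-0.24)}
[ 0.49586337  0.47090051 -0.31893364  0.42711044 -1.17394195 -2.52306804] 2.7167
(np.float64(309.8927013483071), np.float64(256.73197531000466)) (np.float64(310.45442569098583), np.float64(233.5128341152141))
844 [557.08561956 -29.42309298] [75.75151336 29.6867606 ] 0.2848506833287283
end t 55.29516028246745 772
```

View pics/w2.png

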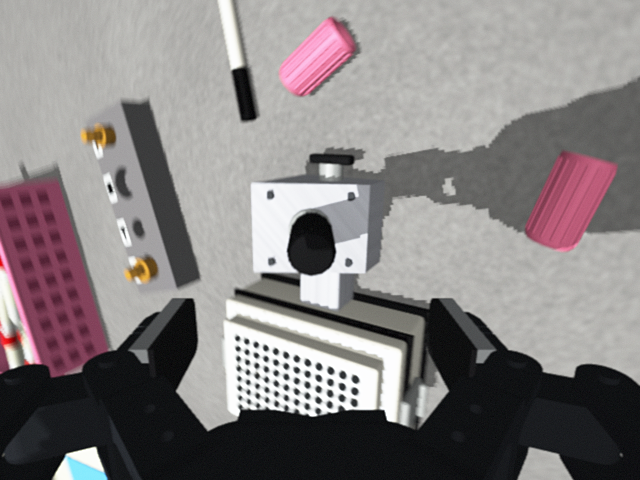

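The picture shows the black cap end-on at (312,245), centred between the fingers, with the tool aligned to the port block. The nearby pink caps at (318,57) and (570,200) are the look-alikes. I go down along the axis and grip.

>>> send_rows --targets '[{"gripper": -1,"x": 0.03,"z": 1.4},{"gripper": -1,"x": 0.02,"z": 1.4},{"gripper": -1,"z": 1.4},{"gripper": -1,"z": 1.4},{"gripper": -1,"z": 1.4}]'

```text
$.targets[0]: bad value
```

>>> send_rows --targets '[{"gripper": 1},{"gripper": 1},{"gripper": 1},{"gripper": 1},{"gripper": 1}]'

```text
$.targets[0]: bad value
```

>>> send_rows --targets '[{"gripper": 1},{"gripper": 1},{"gripper": 1},{"gripper": 1},{"gripper": 1}]'

```text
$.targets[0]: bad value
```

>>> send_rows --targets '[{"gripper": -1,"x": 0.03,"y": 0,"z": 1.4,"ax": 0,"ay": 0,"az": 0},{"gripper": -1,"x": 0.02,"y": 0,"z": 1.4,"ax": 0,"ay": 0,"az": 0},{"gripper": -1,"x": 0,"y": 0,"z": 1.4,"ax": 0,"ay": 0,"az": 0},{"gripper": -1,"x": 0,"y": 0,"z": 1.4,"ax": 0,"ay": 0,"az": 0},{"gripper": -1,"x": 0,"y": 0,"z": 1.4,"ax": 0,"ay": 0,"az": 0}]'

```text
clock: 3.18
position: [556.5, -34.6, 71.6]
ee_rot: [0.098, 0.961, -0.257, -0.026]
contact_force: [0.0, -0.2, -0.2]
gripper_width: 85.1
grasp_force: 0.0
```

>>> send_rows --targets '[{"gripper": 0.3,"x": 0,"y": 0,"z": 0,"ax": 0,"ay": 0,"az": 0},{"gripper": 0.3,"x": 0,"y": 0,"z": 0,"ax": 0,"ay": 0,"az": 0},{"gripper": 0.3,"x": 0,"y": 0,"z": 0,"ax": 0,"ay": 0,"az": 0},{"gripper": 0.3,"x": 0,"y": 0,"z": 0,"ax": 0,"ay": 0,"az": 0},{"gripper": 0.3,"x": 0,"y": 0,"z": 0,"ax": 0,"ay": 0,"az": 0}]'

```text
clock: 3.6
position: [557.0, -33.8, 72.7]
ee_rot: [0.099, 0.961, -0.257, -0.026]
contact_force: [-0.5, 0.1, -0.1]
gripper_width: 30.2
grasp_force: 0.0
```

>>> send_rows --targets '[{"gripper": 1,"x": 0,"y": 0,"z": 0,"ax": 0,"ay": 0,"az": 0},{"gripper": 1,"x": 0,"y": 0,"z": 0,"ax": 0,"ay": 0,"az": 0},{"gripper": 1,"x": 0,"y": 0,"z": 0,"ax": 0,"ay": 0,"az": 0},{"gripper": 1,"x": 0,"y": 0,"z": 0,"ax": 0,"ay": 0,"az": 0},{"gripper": 1,"x": 0,"y": 0,"z": 0,"ax": 0,"ay": 0,"az": 0}]'

```text
clock: 4.02
position: [557.1, -34.2, 73.4]
ee_rot: [0.099, 0.961, -0.258, -0.026]
contact_force: [-0.6, 1.4, 5.5]
gripper_width: 24.1
grasp_force: 58.6
```

```bash
python3 - <<'E'
from h import *
im,d,m=snap('wrist'); cv2.imwrite('pics/w3.png',im[...,::-1]); s=arm.read_state(); print(s['contact_force'],s['gripper_width'],s['grasp_force'],s['position'])
im,d,m=snap('side'); a=im[190:290,230:390,::-1]; im2,_,_=snap('scene'); b=im2[170:290,240:400,::-1]
cv2.imwrite('pics/w3s.png',np.vstack([cv2.resize(a,(480,300),interpolation=3),cv2.resize(b,(480,300)),]))
w=cv2.imread('pics/w3.png'); cv2.imwrite('pics/w3.png',np.hstack([cv2.resize(w[150:450,100:540],(440,300)),cv2.resize(a,(360,300))]))
E
```

```text
[0.38283735 0.25290481 5.11481333] 24.30911898422215 58.602617383003235 [557.06445959 -34.22094356  73.39247821]
```

View pics/w3.png

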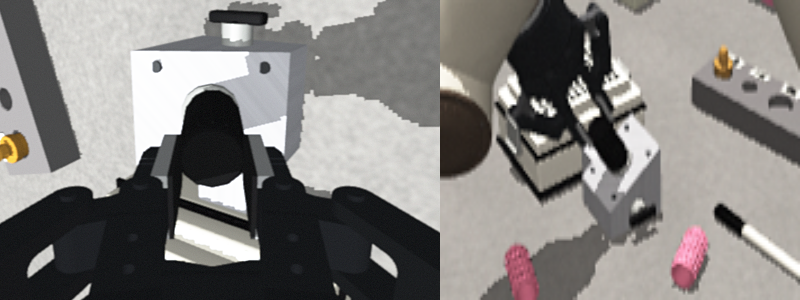

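The cap is between the pads in both views, held at about 59 N. I pull it off along the axis.

>>> send_rows --targets '[{"gripper": 1,"x": 0,"y": 0,"z": -0.6,"ax": 0,"ay": 0,"az": 0},{"gripper": 1,"x": 0,"y": 0,"z": -1.0,"ax": 0,"ay": 0,"az": 0},{"gripper": 1,"x": 0,"y": 0,"z": -1.2,"ax": 0,"ay": 0,"az": 0},{"gripper": 1,"x": 0,"y": 0,"z": -1.4,"ax": 0,"ay": 0,"az": 0},{"gripper": 1,"x": 0,"y": 0,"z": -1.6,"ax": 0,"ay": 0,"az": 0}]'

```text
clock: 4.58
position: [562.1, -5.3, 122.6]
ee_rot: [0.099, 0.961, -0.257, -0.027]
contact_force: [0.2, -0.3, 0.0]
gripper_width: 24.1
grasp_force: 59.0
```

>>> send_rows --targets '[{"gripper": 1,"x": 0,"y": 0,"z": -1.6,"ax": 0,"ay": 0,"az": 0},{"gripper": 1,"x": 0,"y": 0,"z": -1.6,"ax": 0,"ay": 0,"az": 0},{"gripper": 1,"x": 0,"y": 0,"z": -1,"ax": 0,"ay": 0,"az": 0},{"gripper": 1,"x": 0,"y": 0,"z": 0,"ax": 0,"ay": 0,"az": 0}]'

```text
clock: 4.92
position: [568.2, 16.4, 160.6]
ee_rot: [0.099, 0.961, -0.256, -0.024]
contact_force: [-0.1, 0.7, -0.9]
gripper_width: 23.8
grasp_force: 59.0
```

```bash
python3 - <<'E'
from h import *
s=arm.read_state(); print(s['gripper_width'],s['grasp_force'],s['position'],s['contact_force'])
im,d,m=snap('wrist'); cv2.imwrite('pics/w4.png',im[...,::-1]); np.savez('/tmp/wrist.npz',im=im,d=d,W=pts(d,m))
TR=frame(DOWN,np.radians(95.4)); 
p=np.array([490.9,-269.6,150.])
plan(p,TR,12)
E
```

```text
23.778720990063206 58.95183742046356 [568.2445657   16.43242712 160.5718242 ] [-0.13122979  0.67749694 -0.86882443]
dist [ -76.2 -285.1   -9.2] deg 34.37867602525229
{'x': np.float64(0.14), 'y': np.float64(-2.09), 'z': np.float64(1.29), 'ax': np.float64(-2.47), 'ay': np.float64(-0.37), 'az': np.float64(-1.4)}
{'x': np.float64(0.19), 'y': np.float64(-2.14), 'z': np.float64(1.2), 'ax': np.float64(-2.47), 'ay': np.float64(-0.37), 'az': np.float64(-1.4)}
{'x': np.float64(0.26), 'y': np.float64(-2.19), 'z': np.float64(1.1), 'ax': np.float64(-2.47), 'ay': np.float64(-0.37), 'az': np.float64(-1.4)}
{'x': np.float64(0.32), 'y': np.float64(-2.22), 'z': np.float64(1.01), 'ax': np.float64(-2.47), 'ay': np.float64(-0.37), 'az': np.float64(-1.4)}
{'x': np.float64(0.38), 'y': np.float64(-2.25), 'z': np.float64(0.9), 'ax': np.float64(-2.47), 'ay': np.float64(-0.37), 'az': np.float64(-1.4)}
{'x': np.float64(0.44), 'y': np.float64(-2.29), 'z': np.float64(0.81), 'ax': np.float64(-2.47), 'ay': np.float64(-0.37), 'az': np.float64(-1.4)}
{'x': np.float64(0.5), 'y': np.float64(-2.3), 'z': np.float64(0.7), 'ax': np.float64(-2.47), 'ay': np.float64(-0.37), 'az': np.float64(-1.4)}
{'x': np.float64(0.56), 'y': np.float64(-2.32), 'z': np.float64(0.61), 'ax': np.float64(-2.47), 'ay': np.float64(-0.37), 'az': np.float64(-1.4)}
{'x': np.float64(0.62), 'y': np.float64(-2.33), 'z': np.float64(0.49), 'ax': np.float64(-2.47), 'ay': np.float64(-0.37), 'az': np.float64(-1.4)}
{'x': np.float64(0.69), 'y': np.float64(-2.33), 'z': np.float64(0.4), 'ax': np.float64(-2.47), 'ay': np.float64(-0.37), 'az': np.float64(-1.4)}
{'x': np.float64(0.74), 'y': np.float64(-2.33), 'z': np.float64(0.28), 'ax': np.float64(-2.47), 'ay': np.float64(-0.37), 'az': np.float64(-1.4)}
{'x': np.float64(0.8), 'y': np.float64(-2.32), 'z': np.float64(0.19), 'ax': np.float64(-2.47), 'ay': np.float64(-0.37), 'az': np.float64(-1.4)}
```

View pics/w4.png

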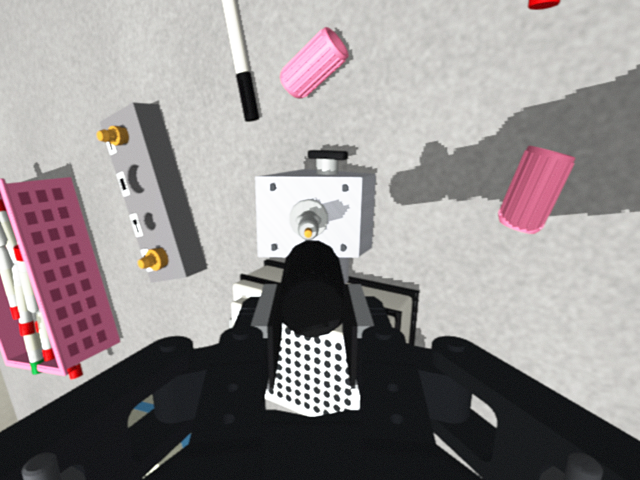

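The cap is in the grip at (315,290) and the nipple is bare, its brass pin at (309,233). The fittings block's large recess is at (137,178). I carry the cap over to the recess and turn it upright on the way.

>>> send_rows --targets '[{"gripper": 1,"x": 0.14,"y": -2.09,"z": 1.29,"ax": -2.47,"ay": -0.37,"az": -1.4},{"gripper": 1,"x": 0.19,"y": -2.14,"z": 1.2,"ax": -2.47,"ay": -0.37,"az": -1.4},{"gripper": 1,"x": 0.26,"y": -2.19,"z": 1.1,"ax": -2.47,"ay": -0.37,"az": -1.4},{"gripper": 1,"x": 0.32,"y": -2.22,"z": 1.01,"ax": -2.47,"ay": -0.37,"az": -1.4},{"gripper": 1,"x": 0.38,"y": -2.25,"z": 0.9,"ax": -2.47,"ay": -0.37,"az": -1.4}]'

```text
clock: 5.38
position: [533.1, -105.5, 153.9]
ee_rot: [0.038, 0.988, -0.151, -0.017]
contact_force: [0.8, 0.3, -0.2]
gripper_width: 24.0
grasp_force: 59.0
```

>>> send_rows --targets '[{"gripper": 1,"x": 0.44,"y": -2.29,"z": 0.81,"ax": -2.47,"ay": -0.37,"az": -1.4},{"gripper": 1,"x": 0.5,"y": -2.3,"z": 0.7,"ax": -2.47,"ay": -0.37,"az": -1.4},{"gripper": 1,"x": 0.56,"y": -2.32,"z": 0.61,"ax": -2.47,"ay": -0.37,"az": -1.4},{"gripper": 1,"x": 0.62,"y": -2.33,"z": 0.49,"ax": -2.47,"ay": -0.37,"az": -1.4},{"gripper": 1,"x": 0.69,"y": -2.33,"z": 0.4,"ax": -2.47,"ay": -0.37,"az": -1.4}]'

```text
clock: 5.8
position: [501.1, -224.0, 150.5]
ee_rot: [-0.023, 0.999, -0.043, -0.006]
contact_force: [0.5, -0.4, 0.3]
gripper_width: 23.9
grasp_force: 58.9
```

>>> send_rows --targets '[{"gripper": 1,"x": 0.74,"y": -2.33,"z": 0.28,"ax": -2.47,"ay": -0.37,"az": -1.4},{"gripper": 1,"x": 0.8,"y": -2.32,"z": 0.19,"ax": -2.47,"ay": -0.37,"az": -1.4},{"gripper": 1,"x": 0,"y": 0,"z": 0,"ax": 0,"ay": 0,"az": 0}]'

```text
clock: 6.05
position: [488.2, -274.8, 148.9]
ee_rot: [-0.044, 0.999, -0.0, -0.001]
contact_force: [0.7, -0.8, 0.9]
gripper_width: 24.0
grasp_force: 59.0
```

```bash
cat > cap.py <<'E'
from h import *
from scipy.optimize import least_squares
s=arm.read_state(); im,d,m=snap('wrist'); W=pts(d,m)
print(s['clock'],s['gripper_width'],np.round(s['position'],1),s['ee_rot'].round(4)); p0=s['position'];R=Ro.from_quat(s['ee_rot'])
# cap in tool frame
L=R.inv().apply((W-p0).reshape(-1,3)).reshape(W.shape); blk=im.max(2)<60
k=blk&(np.hypot(L[...,0],L[...,1])<20)&(L[...,2]>-6)&(L[...,2]<20); Q=L[k]
f=least_squares(lambda c:np.hypot(Q[:,0]-c[0]-c[2]*Q[:,2],Q[:,1]-c[1]-c[3]*Q[:,2])-14,[0,0,0,0],loss='soft_l1'); print('cap tool xy,slope',f.x.round(3),len(Q),np.median(abs(f.fun)),'max z',np.percentile(Q[:,2],[95,99]))
f=least_squares(lambda c:np.hypot(Q[:,0]-c[0],Q[:,1]-c[1])-14,[0,0],loss='soft_l1'); print('upright fit',f.x.round(2))
# recess: block top plane & dark hole from wrist
k=(abs(W[...,2]-32)<3)&(abs(W[...,1]+268)<50)&(abs(W[...,0]-513)<115); P=W[k]; print('top z',np.median(P[:,2]),cv2.minAreaRect(P[:,:2].astype(np.float32)))
# all floor pts inside recess region (z ~20)
k=(W[...,2]>16)&(W[...,2]<28)&(np.hypot(W[...,0]-491,W[...,1]+269.6)<20); P=W[k]; print('floor',len(P),np.percentile(P,[2,50,98],axis=0).round(1).tolist() if len(P) else '')
np.savez('/tmp/wrist.npz',im=im,d=d,W=W); cv2.imwrite('pics/w5.png',im[...,::-1]); print(proj(m,[490.9,-269.6,32]),proj(m,[490.9,-269.6,20]))
E
python3 cap.py
```

```text
6.05 24.00204645175248 [ 488.2 -274.8  148.9] [-4.350e-02  9.991e-01 -3.000e-04 -1.200e-03]
cap tool xy,slope [ 7.800e-02  1.774e+00  3.000e-03 -1.000e-03] 787 0.24959107650910717 max z [17.38308537 19.28797981]
upright fit [0.1  1.77]
top z 32.04701655319502 ((514.1510009765625, -266.38226318359375), (190.1192169189453, 64.25480651855469), 4.890432357788086)
floor 1076 [[479.7, -282.3, 18.4], [492.2, -267.7, 20.0], [503.2, -253.8, 25.0]]
(np.float64(316.0313463727185), np.float64(228.35249738325308)) (np.float64(315.883165677836), np.float64(224.7607694142241))
```

View pics/w5.png

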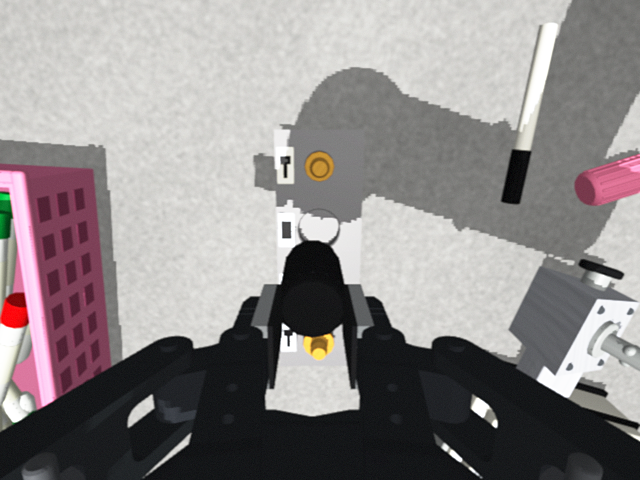

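The cap is upright in the grip at (313,290), and the large recess shows behind it at (319,228). The block's rectangle fits 190 x 64 at z = 32, so the recess is at (492.2, -268.2) in the wrist camera's frame. I go lower and check again.

```bash
python3 - <<'E'
from h import *
plan(np.array([492.45,-270,72.]),frame(DOWN,np.radians(94.9)),5)
E
```

```text
dist [  4.    3.2 -76.8] deg 0.21448892739352626
{'x': np.float64(-0.09), 'y': np.float64(0.06), 'z': np.float64(1.54), 'ax': np.float64(-0.01), 'ay': np.float64(-0.03), 'az': np.float64(0.02)}
{'x': np.float64(-0.09), 'y': np.float64(0.06), 'z': np.float64(1.53), 'ax': np.float64(-0.01), 'ay': np.float64(-0.03), 'az': np.float64(0.02)}
{'x': np.float64(-0.09), 'y': np.float64(0.06), 'z': np.float64(1.54), 'ax': np.float64(-0.01), 'ay': np.float64(-0.03), 'az': np.float64(0.02)}
{'x': np.float64(-0.09), 'y': np.float64(0.06), 'z': np.float64(1.53), 'ax': np.float64(-0.01), 'ay': np.float64(-0.03), 'az': np.float64(0.02)}
{'x': np.float64(-0.08), 'y': np.float64(0.05), 'z': np.float64(1.54), 'ax': np.float64(-0.01), 'ay': np.float64(-0.03), 'az': np.float64(0.02)}
```

>>> send_rows --targets '[{"gripper": 1,"x": -0.09,"y": 0.06,"z": 1.54,"ax": 0,"ay": -0.03,"az": 0.02},{"gripper": 1,"x": -0.09,"y": 0.06,"z": 1.54,"ax": 0,"ay": -0.03,"az": 0.02},{"gripper": 1,"x": -0.09,"y": 0.06,"z": 1.54,"ax": 0,"ay": -0.03,"az": 0.02},{"gripper": 1,"x": -0.09,"y": 0.06,"z": 1.54,"ax": 0,"ay": -0.03,"az": 0.02},{"gripper": 1,"x": -0.08,"y": 0.06,"z": 1.54,"ax": 0,"ay": -0.03,"az": 0.02}]'

```text
clock: 6.52
position: [493.4, -266.3, 71.5]
ee_rot: [-0.046, 0.999, -0.001, -0.0]
contact_force: [-0.1, 0.4, -0.4]
gripper_width: 23.7
grasp_force: 59.0
```

>>> send_rows --targets '[{"gripper": 1,"x": 0,"y": 0,"z": 0,"ax": 0,"ay": 0,"az": 0},{"gripper": 1,"x": 0,"y": 0,"z": 0,"ax": 0,"ay": 0,"az": 0}]'

```text
clock: 6.68
position: [493.2, -266.5, 71.9]
ee_rot: [-0.046, 0.999, -0.001, -0.001]
contact_force: [-0.5, -0.4, 0.7]
gripper_width: 23.8
grasp_force: 59.0
```

```bash
sed -i 's/w5.png/w6.png/' cap.py; python3 cap.py
```

```text
6.6833 23.77019052701356 [ 493.2 -266.5   71.9] [-4.640e-02  9.989e-01 -8.000e-04 -1.100e-03]
cap tool xy,slope [-0.416 -0.253  0.001 -0.003] 798 0.24589897277567196 max z [17.33615047 19.50758238]
upright fit [-0.41 -0.27]
top z 33.24454968483806 ((509.308349609375, -268.6170349121094), (179.75257873535156, 64.38023376464844), 4.996692180633545)
floor 787 [[480.6, -285.0, 19.8], [487.0, -274.6, 21.2], [499.9, -256.5, 24.7]]
(np.float64(307.19320197580737), np.float64(249.09350555298752)) (np.float64(307.46997939229493), np.float64(243.2132888441189))
```

View pics/w6.png

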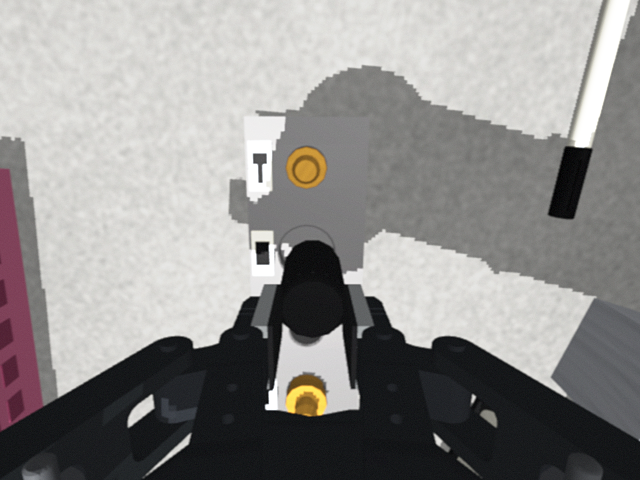

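The cap hangs over the block about 3 mm too far right of the recess rim, which is centred near (306,251). I correct by x +1.5 mm and y -3.1 mm, then go down to just above the rim.

>>> send_rows --targets '[{"gripper": 1,"x": 0.07,"y": -0.15,"z": 0.4,"ax": 0,"ay": 0,"az": 0},{"gripper": 1,"x": 0.08,"y": -0.16,"z": 0.5,"ax": 0,"ay": 0,"az": 0},{"gripper": 1,"x": 0,"y": 0,"z": 0.4,"ax": 0,"ay": 0,"az": 0},{"gripper": 1,"x": 0,"y": 0,"z": 0,"ax": 0,"ay": 0,"az": 0},{"gripper": 1,"x": 0,"y": 0,"z": 0,"ax": 0,"ay": 0,"az": 0}]'

```text
clock: 7.15
position: [492.7, -270.7, 59.8]
ee_rot: [-0.046, 0.999, -0.001, 0.0]
contact_force: [-0.2, 0.2, 0.4]
gripper_width: 24.2
grasp_force: 59.0
```

```bash
sed -i 's/w6.png/w7.png/' cap.py; python3 cap.py; python3 - <<'E'
import cv2
w=cv2.imread('pics/w7.png')[200:400,220:400]; cv2.imwrite('pics/w7c.png',cv2.resize(w,None,fx=3,fy=3,interpolation=3))
E
```

```text
7.15 24.18777875701185 [ 492.7 -270.7   59.8] [-4.590e-02  9.989e-01 -1.100e-03  4.000e-04]
cap tool xy,slope [ 0.223  0.193  0.005 -0.002] 820 0.24609200298421552 max z [17.54198992 19.28733697]
upright fit [0.25 0.18]
top z 32.380551920744054 ((502.6265563964844, -268.7563781738281), (167.6343231201172, 64.37671661376953), 4.930004596710205)
floor 465 [[479.6, -284.5, 19.2], [483.9, -267.4, 20.4], [493.6, -254.4, 23.8]]
(np.float64(313.86512560666677), np.float64(258.8624610150978)) (np.float64(313.7997448454776), np.float64(252.11379432967777))
```

View pics/w7c.png

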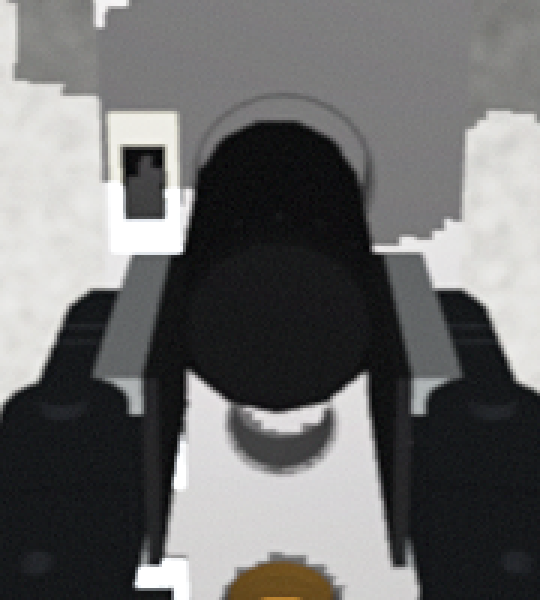

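The rim arc shows the cap about 1 mm too far toward -y and +x. I nudge it by x +0.9 mm and y +1.1 mm, then lower it gently and watch the force.

>>> send_rows --targets '[{"gripper": 1,"x": 0.1,"y": 0.11,"z": 0,"ax": 0,"ay": 0,"az": 0},{"gripper": 1,"x": 0,"y": 0,"z": 0.3,"ax": 0,"ay": 0,"az": 0},{"gripper": 1,"x": 0,"y": 0,"z": 0.3,"ax": 0,"ay": 0,"az": 0},{"gripper": 1,"x": 0,"y": 0,"z": 0.2,"ax": 0,"ay": 0,"az": 0},{"gripper": 1,"x": 0,"y": 0,"z": 0.2,"ax": 0,"ay": 0,"az": 0}]'

```text
clock: 7.62
position: [491.7, -269.6, 49.6]
ee_rot: [-0.046, 0.999, -0.001, 0.0]
contact_force: [0.1, 0.0, -0.7]
gripper_width: 23.5
grasp_force: 59.0
```

```bash
sed -i 's/w7.png/w8.png/' cap.py; python3 cap.py; python3 - <<'E'
from h import *
print(arm.read_state()['contact_force'],arm.read_state()['wrist_torque'])
E
```

```text
7.6167 23.53015192393337 [ 491.7 -269.6   49.6] [-4.600e-02  9.989e-01 -1.100e-03  4.000e-04]
cap tool xy,slope [0.685 0.334 0.005 0.003] 842 0.23146928896151486 max z [17.70476617 19.32341186]
upright fit [0.71 0.35]
top z 31.795500928558283 ((497.9873962402344, -268.9642028808594), (159.38717651367188, 64.25860595703125), 4.989060878753662)
floor 139 [[477.5, -285.0, 18.2], [485.5, -277.5, 19.9], [495.0, -254.1, 27.8]]
(np.float64(311.19954838860747), np.float64(268.18187982486415)) (np.float64(311.2676288884204), np.float64(260.6051478534385))
[-0.75387174 -0.60769563  0.14595181] [-0.01282494  0.03187525  0.02402619]
```

>>> send_rows --targets '[{"gripper": 1,"x": 0,"y": 0,"z": 0.2,"ax": 0,"ay": 0,"az": 0},{"gripper": 1,"x": 0,"y": 0,"z": 0.2,"ax": 0,"ay": 0,"az": 0},{"gripper": 1,"x": 0,"y": 0,"z": 0.2,"ax": 0,"ay": 0,"az": 0},{"gripper": 1,"x": 0,"y": 0,"z": 0,"ax": 0,"ay": 0,"az": 0}]'

```text
clock: 8.0
position: [491.5, -269.6, 43.5]
ee_rot: [-0.046, 0.999, -0.001, 0.0]
contact_force: [-0.3, 0.0, -0.3]
gripper_width: 24.4
grasp_force: 59.0
```

>>> send_rows --targets '[{"gripper": 1,"x": 0,"y": 0,"z": 0.1,"ax": 0,"ay": 0,"az": 0},{"gripper": 1,"x": 0,"y": 0,"z": 0.1,"ax": 0,"ay": 0,"az": 0},{"gripper": 1,"x": 0,"y": 0,"z": 0.1,"ax": 0,"ay": 0,"az": 0},{"gripper": 1,"x": 0,"y": 0,"z": 0,"ax": 0,"ay": 0,"az": 0}]'

```text
clock: 8.33
position: [492.4, -269.9, 42.7]
ee_rot: [-0.046, 0.999, -0.002, 0.001]
contact_force: [-2.9, 1.2, 7.5]
gripper_width: 24.0
grasp_force: 60.1
```

The floor contact comes at the expected height with 7.5 N. I release.

>>> send_rows --targets '[{"gripper": 0.3,"x": 0,"y": 0,"z": -0.1,"ax": 0,"ay": 0,"az": 0},{"gripper": 0.0,"x": 0,"y": 0,"z": 0,"ax": 0,"ay": 0,"az": 0},{"gripper": -0.3,"x": 0,"y": 0,"z": 0,"ax": 0,"ay": 0,"az": 0},{"gripper": -0.3,"x": 0,"y": 0,"z": 0,"ax": 0,"ay": 0,"az": 0},{"gripper": -0.3,"x": 0,"y": 0,"z": 0,"ax": 0,"ay": 0,"az": 0}]'

```text
clock: 8.75
position: [491.7, -269.7, 41.7]
ee_rot: [-0.046, 0.999, -0.001, 0.0]
contact_force: [-1.0, 0.3, 0.2]
gripper_width: 55.5
grasp_force: 0.0
```

>>> send_rows --targets '[{"gripper": -0.3,"x": 0,"y": 0,"z": -1,"ax": 0,"ay": 0,"az": 0},{"gripper": -0.3,"x": 0,"y": 0,"z": -2,"ax": 0,"ay": 0,"az": 0},{"gripper": -0.3,"x": 0,"y": 0,"z": -3,"ax": 0,"ay": 0,"az": 0},{"gripper": -0.6,"x": 0,"y": 0,"z": -3,"ax": 0,"ay": 0,"az": 0},{"gripper": -1,"x": 0,"y": 0,"z": -3,"ax": 0,"ay": 0,"az": 0}]'

```text
clock: 9.17
position: [491.4, -269.4, 163.9]
ee_rot: [-0.046, 0.999, -0.001, 0.001]
contact_force: [0.4, 0.4, -0.2]
gripper_width: 77.5
grasp_force: 0.0
```

>>> send_rows --targets '[{"gripper": -1,"x": 0,"y": 0,"z": 0,"ax": 0,"ay": 0,"az": 0},{"gripper": -1,"x": 0,"y": 0,"z": 0,"ax": 0,"ay": 0,"az": 0}]'

```text
clock: 9.33
position: [492.9, -269.7, 164.8]
ee_rot: [-0.046, 0.999, -0.002, 0.003]
contact_force: [-0.0, 0.5, -1.7]
gripper_width: 85.6
grasp_force: 0.0
```

```bash
cat > g.py <<'E'
from h import *
E
python3 - <<'E'
from h import *
s=arm.read_state(); print(s['position'],s['clock'])
im,d,m=snap('wrist'); W=pts(d,m)
k=(im.max(2)<70)&(np.hypot(W[...,0]-492,W[...,1]+269.6)<30)&(W[...,2]>60)&(W[...,2]<80); P=W[k]
c=cv2.minEnclosingCircle(P[:,:2].astype(np.float32)); print('cap top',len(P),np.percentile(P,[2,50,98],axis=0).round(1).tolist(),c)
p=W[(abs(W[...,2]-32)<3)&(abs(W[...,1]+268)<50)&(abs(W[...,0]-513)<115)]; print(cv2.minAreaRect(p[:,:2].astype(np.float32)))
a,_,_=snap('side'); cv2.imwrite('pics/w9.png',np.hstack([cv2.resize(im[120:420,180:480,::-1],(400,400)),cv2.resize(a[190:280,320:420,::-1],(400,400))]))
# gauge refine with both fixed cams now unobstructed
np.savez('/tmp/side.npz',im=a,d=0)
plan(np.array([500.9,248,200.]),frame(DOWN,np.radians(95)),14)
E
```

```text
[ 492.94254991 -269.73986296  164.80802616] 9.3333
cap top 731 [[476.3, -281.3, 61.6], [483.5, -267.8, 69.8], [500.5, -256.7, 71.5]] ((488.4000244140625, -269.16436767578125), 13.780957221984863)
((511.5987548828125, -267.2200012207031), (189.45687866210938, 64.13867950439453), 4.961320877075195)
dist [  9.8 517.1  38.3] deg 0.26830829651346516
{'x': np.float64(-0.41), 'y': np.float64(3.67), 'z': np.float64(-0.28), 'ax': np.float64(-0.01), 'ay': np.float64(0.0), 'az': np.float64(0.02)}
{'x': np.float64(-0.4), 'y': np.float64(3.67), 'z': np.float64(-0.28), 'ax': np.float64(-0.01), 'ay': np.float64(0.0), 'az': np.float64(0.02)}
{'x': np.float64(-0.41), 'y': np.float64(3.67), 'z': np.float64(-0.28), 'ax': np.float64(-0.01), 'ay': np.float64(0.0), 'az': np.float64(0.02)}
{'x': np.float64(-0.4), 'y': np.float64(3.68), 'z': np.float64(-0.27), 'ax': np.float64(-0.01), 'ay': np.float64(0.0), 'az': np.float64(0.02)}
{'x': np.float64(-0.41), 'y': np.float64(3.67), 'z': np.float64(-0.28), 'ax': np.float64(-0.01), 'ay': np.float64(0.0), 'az': np.float64(0.02)}
{'x': np.float64(-0.4), 'y': np.flo
[... 554 characters left out ...]
-0.39), 'y': np.float64(3.67), 'z': np.float64(-0.27), 'ax': np.float64(-0.01), 'ay': np.float64(0.0), 'az': np.float64(0.02)}
{'x': np.float64(-0.4), 'y': np.float64(3.68), 'z': np.float64(-0.28), 'ax': np.float64(-0.01), 'ay': np.float64(0.0), 'az': np.float64(0.02)}
{'x': np.float64(-0.39), 'y': np.float64(3.67), 'z': np.float64(-0.27), 'ax': np.float64(-0.01), 'ay': np.float64(0.0), 'az': np.float64(0.02)}
{'x': np.float64(-0.39), 'y': np.float64(3.67), 'z': np.float64(-0.27), 'ax': np.float64(-0.01), 'ay': np.float64(0.0), 'az': np.float64(0.02)}
{'x': np.float64(-0.4), 'y': np.float64(3.68), 'z': np.float64(-0.27), 'ax': np.float64(-0.01), 'ay': np.float64(0.0), 'az': np.float64(0.02)}
```

View pics/w9.png

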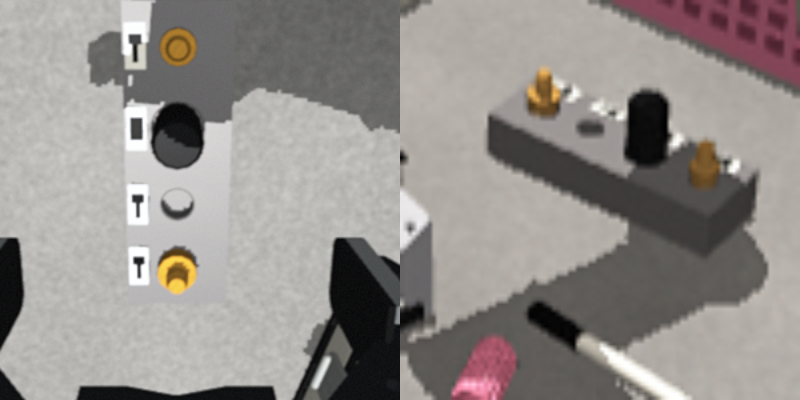

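The cap stands upright in its own recess, the second from the near end, with its top at z = 71.5 and the adapters untouched. Next is the gauge.

>>> send_rows --targets '[{"gripper": -1,"x": -0.4,"y": 3,"z": -0.28,"ax": 0,"ay": 0,"az": 0},{"gripper": -1,"x": -0.4,"y": 3.7,"z": -0.28,"ax": 0,"ay": 0,"az": 0},{"gripper": -1,"x": -0.4,"y": 3.7,"z": -0.28,"ax": 0,"ay": 0,"az": 0},{"gripper": -1,"x": -0.4,"y": 3.7,"z": -0.28,"ax": 0,"ay": 0,"az": 0},{"gripper": -1,"x": -0.4,"y": 3.7,"z": -0.28,"ax": 0,"ay": 0,"az": 0}]'

```text
clock: 9.85
position: [494.0, -88.9, 174.2]
ee_rot: [-0.046, 0.999, -0.001, -0.001]
contact_force: [1.5, -0.4, -0.0]
gripper_width: 85.3
grasp_force: 0.0
```

>>> send_rows --targets '[{"gripper": -1,"x": -0.4,"y": 3.7,"z": -0.28,"ax": 0,"ay": 0,"az": 0},{"gripper": -1,"x": -0.4,"y": 3.7,"z": -0.28,"ax": 0,"ay": 0,"az": 0},{"gripper": -1,"x": -0.4,"y": 3.7,"z": -0.28,"ax": 0,"ay": 0,"az": 0},{"gripper": -1,"x": -0.4,"y": 3.7,"z": -0.28,"ax": 0,"ay": 0,"az": 0},{"gripper": -1,"x": -0.4,"y": 3.7,"z": -0.28,"ax": 0,"ay": 0,"az": 0}]'

```text
clock: 10.27
position: [496.9, 97.2, 188.0]
ee_rot: [-0.046, 0.999, -0.002, -0.001]
contact_force: [1.5, -0.4, 0.2]
gripper_width: 85.3
grasp_force: 0.0
```

>>> send_rows --targets '[{"gripper": -1,"x": -0.4,"y": 3.7,"z": -0.28,"ax": 0,"ay": 0,"az": 0},{"gripper": -1,"x": -0.4,"y": 3.7,"z": -0.28,"ax": 0,"ay": 0,"az": 0},{"gripper": -1,"x": -0.4,"y": 2.5,"z": -0.28,"ax": 0,"ay": 0,"az": 0},{"gripper": -1,"x": 0,"y": 0.5,"z": 0,"ax": 0,"ay": 0,"az": 0}]'

```text
clock: 10.6
position: [500.5, 203.9, 196.1]
ee_rot: [-0.048, 0.999, -0.002, 0.0]
contact_force: [-0.0, -0.8, 0.9]
gripper_width: 85.5
grasp_force: 0.0
```

>>> send_rows --targets '[{"gripper": -1,"x": 0,"y": 0,"z": 0,"ax": 0,"ay": 0,"az": 0},{"gripper": -1,"x": 0,"y": 0,"z": 0,"ax": 0,"ay": 0,"az": 0},{"gripper": -1,"x": 0,"y": 0,"z": 0,"ax": 0,"ay": 0,"az": 0}]'

```text
clock: 10.85
position: [500.0, 199.1, 196.5]
ee_rot: [-0.045, 0.999, -0.002, -0.0]
contact_force: [0.4, 0.4, -0.2]
gripper_width: 85.3
grasp_force: 0.0
```

```bash
cat > g.py <<'E'
from h import *
from scipy.optimize import least_squares
s=arm.read_state(); print(s['position'].round(1),s['ee_rot'].round(3),s['joints'].round(2))
for n in ('wrist','scene'):
    im,d,m=snap(n); W=pts(d,m); r=np.hypot(W[...,0]-501,W[...,1]-248)
    T=W[(r<26)&(abs(W[...,2]-93)<4)]
    if len(T): print(n,'top',len(T),np.median(T[:,2]),cv2.minEnclosingCircle(T[:,:2].astype(np.float32)),np.median(T,0))
    S=W[(r<30)&(W[...,2]>62)&(W[...,2]<90)]
    f=least_squares(lambda c:np.hypot(S[:,0]-c[0],S[:,1]-c[1])-20,[501,248],loss='soft_l1'); print('case',f.x.round(1),len(S),np.median(abs(f.fun)))
    F=W[(r<45)&(abs(W[...,2]-8)<3)]; 
    if len(F): print('foot',len(F),cv2.minEnclosingCircle(F[:,:2].astype(np.float32)))
    print(proj(m,[501,248,94]))
E
python3 g.py
```

```text
[500.  199.1 196.5] [-0.045  0.999 -0.002 -0.   ] [ 0.68  0.25 -0.22  0.   -1.11 -2.16]
wrist top 2293 92.97385750031208 ((501.2558898925781, 248.3268280029297), 19.9083251953125) [500.90173008 248.1501518   92.9738575 ]
case [501.8 248.7] 384 0.12623703153501964
foot 2363 ((501.5522766113281, 248.36183166503906), 38.01417541503906)
(np.float64(379.21154483083336), np.float64(235.79232539795652))
scene top 98 92.2465065339004 ((500.4247741699219, 246.76585388183594), 22.12241554260254) [501.53710369 243.80793668  92.24650653]
case [500.6 248.2] 121 1.0796126729206073
foot 175 ((501.8592834472656, 245.91383361816406), 39.09233474731445)
(np.float64(361.8239822600801), np.float64(174.39468658050967))
```

>>> send_rows --targets '[{"gripper": -1,"x": -0.2,"y": 1.7,"z": 1.0,"ax": 0,"ay": 0,"az": 0},{"gripper": -1,"x": -0.2,"y": 1.7,"z": 1.0,"ax": 0,"ay": 0,"az": 0},{"gripper": -1,"x": -0.18,"y": 1.5,"z": 1.5,"ax": 0,"ay": 0,"az": 0},{"gripper": -1,"x": 0,"y": 0,"z": 1.0,"ax": 0,"ay": 0,"az": 0},{"gripper": -1,"x": 0,"y": 0,"z": 0,"ax": 0,"ay": 0,"az": 0}]'

```text
clock: 11.37
position: [500.0, 249.6, 148.6]
ee_rot: [-0.046, 0.999, -0.003, -0.002]
contact_force: [-0.1, -0.3, -0.1]
gripper_width: 85.3
grasp_force: 0.0
```

```bash
python3 g.py
```

```text
[500.  249.6 148.6] [-0.046  0.999 -0.003 -0.002] [ 0.75  0.33 -0.24  0.   -1.01 -2.23]
wrist top 3276 94.13890740481942 ((501.8122253417969, 248.68939208984375), 19.824172973632812) [501.27104919 248.52039211  94.1389074 ]
case [502.6 248.6] 411 0.12781404468539037
foot 2953 ((502.2815246582031, 248.53851318359375), 37.99847412109375)
(np.float64(309.3100618677054), np.float64(247.5723062425422))
scene top 96 92.62908009870779 ((502.5843811035156, 246.61517333984375), 21.950077056884766) [500.42638586 244.49298333  92.6290801 ]
case [500.6 248. ] 124 1.0432048007856345
foot 181 ((501.71929931640625, 242.49620056152344), 40.31169509887695)
(np.float64(361.8239822600801), np.float64(174.39468658050967))
```

>>> send_rows --targets '[{"gripper": -1,"x": -0.17,"y": -0.1,"z": 1.5,"ax": 0,"ay": 0,"az": 0},{"gripper": -1,"x": 0,"y": 0,"z": 2.2,"ax": 0,"ay": 0,"az": 0},{"gripper": -1,"x": 0,"y": 0,"z": 2.2,"ax": 0,"ay": 0,"az": 0},{"gripper": -1,"x": 0,"y": 0,"z": 2.0,"ax": 0,"ay": 0,"az": 0},{"gripper": -1,"x": 0,"y": 0,"z": 1.4,"ax": 0,"ay": 0,"az": 0}]'

```text
clock: 11.88
position: [503.6, 247.9, 58.4]
ee_rot: [-0.046, 0.999, -0.001, 0.0]
contact_force: [-0.0, 0.9, 0.5]
gripper_width: 85.2
grasp_force: 0.0
```

>>> send_rows --targets '[{"gripper": 0,"x": 0,"y": 0,"z": 0,"ax": 0,"ay": 0,"az": 0},{"gripper": 0,"x": 0,"y": 0,"z": 0,"ax": 0,"ay": 0,"az": 0},{"gripper": 0,"x": 0,"y": 0,"z": 0,"ax": 0,"ay": 0,"az": 0},{"gripper": 1,"x": 0,"y": 0,"z": 0,"ax": 0,"ay": 0,"az": 0},{"gripper": 1,"x": 0,"y": 0,"z": 0,"ax": 0,"ay": 0,"az": 0}]'

```text
clock: 12.3
position: [505.1, 249.5, 61.4]
ee_rot: [-0.046, 0.999, -0.0, 0.002]
contact_force: [0.5, 0.1, 4.9]
gripper_width: 36.5
grasp_force: 59.3
```

>>> send_rows --targets '[{"gripper": 1,"x": 0,"y": 0,"z": 0,"ax": 0,"ay": 0,"az": 0},{"gripper": 1,"x": 0,"y": 0,"z": 0,"ax": 0,"ay": 0,"az": 0},{"gripper": 1,"x": 0,"y": 0,"z": 0,"ax": 0,"ay": 0,"az": 0},{"gripper": 1,"x": 0,"y": 0,"z": 0,"ax": 0,"ay": 0,"az": 0}]'

```text
clock: 12.63
position: [505.1, 249.4, 61.4]
ee_rot: [-0.046, 0.999, -0.0, 0.002]
contact_force: [-0.9, -0.6, 6.2]
gripper_width: 36.4
grasp_force: 59.4
```

The gauge is gripped (36 mm, 59 N). I lift it straight up.

>>> send_rows --targets '[{"gripper": 1,"x": 0,"y": 0,"z": -0.5,"ax": 0,"ay": 0,"az": 0},{"gripper": 1,"x": 0,"y": 0,"z": -0.8,"ax": 0,"ay": 0,"az": 0},{"gripper": 1,"x": 0,"y": 0,"z": -1.0,"ax": 0,"ay": 0,"az": 0},{"gripper": 1,"x": 0,"y": 0,"z": -1.2,"ax": 0,"ay": 0,"az": 0},{"gripper": 1,"x": 0,"y": 0,"z": -1.5,"ax": 0,"ay": 0,"az": 0}]'

```text
clock: 13.05
position: [503.0, 248.3, 109.5]
ee_rot: [-0.046, 0.999, -0.002, -0.0]
contact_force: [-0.7, -0.5, -3.1]
gripper_width: 36.4
grasp_force: 60.2
```

>>> send_rows --targets '[{"gripper": 1,"x": 0,"y": 0,"z": -2.5,"ax": 0,"ay": 0,"az": 0},{"gripper": 1,"x": 0,"y": 0,"z": -3,"ax": 0,"ay": 0,"az": 0},{"gripper": 1,"x": 0,"y": 0,"z": -3,"ax": 0,"ay": 0,"az": 0},{"gripper": 1,"x": 0,"y": 0,"z": -1.5,"ax": 0,"ay": 0,"az": 0},{"gripper": 1,"x": 0,"y": 0,"z": 0,"ax": 0,"ay": 0,"az": 0}]'

```text
clock: 13.47
position: [505.6, 250.3, 214.5]
ee_rot: [-0.046, 0.999, 0.002, 0.005]
contact_force: [-0.6, 0.7, -1.8]
gripper_width: 36.3
grasp_force: 60.5
```

>>> send_rows --targets '[{"gripper": 1,"x": 0,"y": 0,"z": 0,"ax": 0,"ay": 0,"az": 0},{"gripper": 1,"x": 0,"y": 0,"z": 0,"ax": 0,"ay": 0,"az": 0}]'

```text
clock: 13.63
position: [502.4, 248.3, 207.6]
ee_rot: [-0.046, 0.999, -0.002, -0.001]
contact_force: [0.0, -0.2, -3.6]
gripper_width: 36.3
grasp_force: 60.4
```

```bash
cat > gt.py <<'E'
from h import *
from scipy.optimize import least_squares
s=arm.read_state(); im,d,m=snap('wrist'); W=pts(d,m)
print(s['clock'],s['gripper_width'],s['position'].round(1),s['contact_force'].round(1)); p0=s['position'];R=Ro.from_quat(s['ee_rot'])
L=R.inv().apply((W-p0).reshape(-1,3)).reshape(W.shape)
for lo,hi,rad in ((12,50,15.5),(-28,-2,20)):
    Q=L[(np.hypot(L[...,0]-2,L[...,1])<26)&(L[...,2]>lo)&(L[...,2]<hi)]
    if rad==20: Q=Q[Q[:,0]>8]
    if len(Q)<30: print(len(Q)); continue
    f=least_squares(lambda c:np.hypot(Q[:,0]-c[0],Q[:,1]-c[1])-rad,[2,0],loss='soft_l1'); print(rad,'tool xy',f.x.round(2),len(Q),np.median(abs(f.fun)),'z',np.percentile(Q[:,2],[1,50,99]).round(1))
    if rad<20:
        f=least_squares(lambda c:np.hypot(Q[:,0]-c[0]-c[2]*(Q[:,2]-50),Q[:,1]-c[1]-c[3]*(Q[:,2]-50))-rad,[2,0,0,0],loss='soft_l1'); print('mouth xy,slope',f.x.round(3))
T=L[(np.hypot(L[...,0]-2,L[...,1])<26)&(L[...,2]<-28)&(L[...,2]>-40)]
if len(T): print('dial',len(T),np.median(T,0).round(1),cv2.minEnclosingCircle(T[:,:2].astype(np.float32)))
cv2.imwrite('pics/gt.png',im[...,::-1]); np.savez('/tmp/gt.npz',im=im,d=d,W=W,L=L)
E
python3 gt.py; python3 - <<'E'
from h import *
for n in ('side','scene'):
    im,d,m=snap(n); W=pts(d,m)
    # brushed nipple: points above port block near axis
    t=(W-N0)@A; rad=np.linalg.norm(W-N0-t[...,None]*A,axis=2); k=(rad<18)&(t>9)&(t<42)&(W[...,2]>50); P=W[k]
    print(n,len(P))
    if len(P)>10:
        t=t[k]; e1=np.cross([0,0,1.],A); e1/=np.linalg.norm(e1); e2=np.cross(A,e1); q=(P-N0); x=q@e1;y=q@e2
        from scipy.optimize import least_squares
        f=least_squares(lambda c:np.hypot(x-c[0],y-c[1])-7.5,[0,0],loss='soft_l1'); print('nipple off along e1 (world',e1.round(2),') e2',e2.round(2),f.x.round(2),np.median(abs(f.fun)),t.max())
E
```

```text
13.6333 36.308869491116155 [502.4 248.3 207.6] [ 0.  -0.2 -3.6]
15.5 tool xy [ 2.8  -0.32] 554 0.19317136471067098 z [20.4 32.7 49.7]
mouth xy,slope [ 2.742 -0.455 -0.003 -0.009]
20 tool xy [3.01 0.05] 1447 0.13857215584451765 z [-27.9 -16.8  -2.3]
dial 8496 [  4.7   0.1 -30.8] ((5.575540065765381, 0.004661011043936014), 25.050281524658203)
side 61
nipple off along e1 (world [-0.98  0.2   0.  ] ) e2 [-0.18 -0.85  0.5 ] [-0.1   0.74] 1.3110404594122906 41.12095922314649
scene 95
nipple off along e1 (world [-0.98  0.2   0.  ] ) e2 [-0.18 -0.85  0.5 ] [0.16 2.74] 0.9901010347398085 41.701809389390284
```

View pics/gt.png

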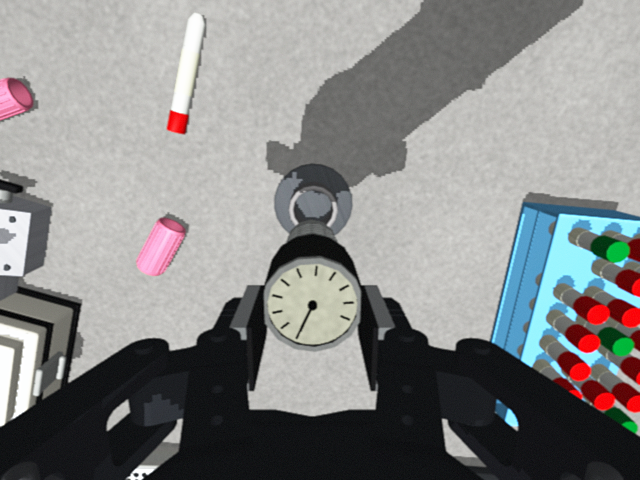

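The gauge hangs straight in the grip, dial at (312,303), its axis at tool (2.8, -0.3) and its mouth about 53.5 mm ahead of the TCP. I carry it over the nipple and tilt it.

```bash
sed -i 's/^AZ=.*radians(78.2)/AZ=np.radians(77.7)/; s/^N0=.*/N0=np.array([553.5,-46.5,50.])/' h.py; cat >> h.py <<'E'
GX=np.array([2.8,-0.3,0])
def tcp(tn,R=None,N=None):  # TCP with gauge mouth at nipple z tn
    R=R or frame(-A,AZ); return (N0 if N is None else N)+A*(tn+53.5)-R.apply(GX)
E
python3 - <<'E'
from h import *
plan(tcp(78),frame(-A,AZ),15)
E
```

```text
dist [  67.5 -230.9  -43.6] deg 34.427659432623074
{'x': np.float64(-0.31), 'y': np.float64(-1.57), 'z': np.float64(0.3), 'ax': np.float64(1.97), 'ay': np.float64(0.3), 'az': np.float64(1.14)}
{'x': np.float64(-0.34), 'y': np.float64(-1.56), 'z': np.float64(0.35), 'ax': np.float64(1.97), 'ay': np.float64(0.3), 'az': np.float64(1.14)}
{'x': np.float64(-0.37), 'y': np.float64(-1.53), 'z': np.float64(0.4), 'ax': np.float64(1.97), 'ay': np.float64(0.3), 'az': np.float64(1.14)}
{'x': np.float64(-0.41), 'y': np.float64(-1.52), 'z': np.float64(0.45), 'ax': np.float64(1.97), 'ay': np.float64(0.3), 'az': np.float64(1.14)}
{'x': np.float64(-0.44), 'y': np.float64(-1.49), 'z': np.float64(0.5), 'ax': np.float64(1.97), 'ay': np.float64(0.3), 'az': np.float64(1.14)}
{'x': np.float64(-0.47), 'y': np.float64(-1.46), 'z': np.float64(0.55), 'ax': np.float64(1.97), 'ay': np.float64(0.3), 'az': np.float64(1.14)}
{'x': np.float64(-0.5), 'y': np.float64(-1.43), 'z': np.float64(0.59), 'ax': np.float64(1.97), 'ay': np.float64(0.3), 'az': np.float64(1.14)}
{'x': np.float64(-0.53), 'y': np.float64(-1.4), 'z':
[... 390 characters left out ...]
64(-0.63), 'y': np.float64(-1.29), 'z': np.float64(0.77), 'ax': np.float64(1.97), 'ay': np.float64(0.3), 'az': np.float64(1.14)}
{'x': np.float64(-0.65), 'y': np.float64(-1.25), 'z': np.float64(0.81), 'ax': np.float64(1.97), 'ay': np.float64(0.3), 'az': np.float64(1.14)}
{'x': np.float64(-0.69), 'y': np.float64(-1.21), 'z': np.float64(0.85), 'ax': np.float64(1.97), 'ay': np.float64(0.3), 'az': np.float64(1.14)}
{'x': np.float64(-0.71), 'y': np.float64(-1.17), 'z': np.float64(0.89), 'ax': np.float64(1.97), 'ay': np.float64(0.3), 'az': np.float64(1.14)}
{'x': np.float64(-0.74), 'y': np.float64(-1.12), 'z': np.float64(0.93), 'ax': np.float64(1.97), 'ay': np.float64(0.3), 'az': np.float64(1.14)}
```

>>> send_rows --targets '[{"gripper": 1,"x": -0.31,"y": -1.57,"z": 0.3,"ax": 1.97,"ay": 0.3,"az": 1.14},{"gripper": 1,"x": -0.34,"y": -1.56,"z": 0.35,"ax": 1.97,"ay": 0.3,"az": 1.14},{"gripper": 1,"x": -0.37,"y": -1.53,"z": 0.4,"ax": 1.97,"ay": 0.3,"az": 1.14},{"gripper": 1,"x": -0.41,"y": -1.52,"z": 0.45,"ax": 1.97,"ay": 0.3,"az": 1.14},{"gripper": 1,"x": -0.44,"y": -1.49,"z": 0.5,"ax": 1.97,"ay": 0.3,"az": 1.14}]'

```text
clock: 14.2
position: [526.0, 171.2, 193.3]
ee_rot: [0.004, 0.996, -0.089, -0.009]
contact_force: [0.4, 0.4, -3.3]
gripper_width: 36.5
grasp_force: 60.5
```

>>> send_rows --targets '[{"gripper": 1,"x": -0.47,"y": -1.46,"z": 0.55,"ax": 1.97,"ay": 0.3,"az": 1.14},{"gripper": 1,"x": -0.5,"y": -1.43,"z": 0.59,"ax": 1.97,"ay": 0.3,"az": 1.14},{"gripper": 1,"x": -0.53,"y": -1.4,"z": 0.64,"ax": 1.97,"ay": 0.3,"az": 1.14},{"gripper": 1,"x": -0.57,"y": -1.37,"z": 0.69,"ax": 1.97,"ay": 0.3,"az": 1.14},{"gripper": 1,"x": -0.59,"y": -1.33,"z": 0.73,"ax": 1.97,"ay": 0.3,"az": 1.14}]'

```text
clock: 14.62
position: [548.7, 94.4, 178.7]
ee_rot: [0.054, 0.983, -0.174, -0.018]
contact_force: [0.1, 0.2, -3.3]
gripper_width: 36.4
grasp_force: 60.5
```

>>> send_rows --targets '[{"gripper": 1,"x": -0.63,"y": -1.29,"z": 0.77,"ax": 1.97,"ay": 0.3,"az": 1.14},{"gripper": 1,"x": -0.65,"y": -1.25,"z": 0.81,"ax": 1.97,"ay": 0.3,"az": 1.14},{"gripper": 1,"x": -0.69,"y": -1.21,"z": 0.85,"ax": 1.97,"ay": 0.3,"az": 1.14},{"gripper": 1,"x": -0.71,"y": -1.17,"z": 0.89,"ax": 1.97,"ay": 0.3,"az": 1.14},{"gripper": 1,"x": -0.74,"y": -1.12,"z": 0.93,"ax": 1.97,"ay": 0.3,"az": 1.14}]'

```text
clock: 15.03
position: [571.5, 17.6, 163.9]
ee_rot: [0.103, 0.96, -0.257, -0.027]
contact_force: [0.5, 0.6, -2.6]
gripper_width: 36.6
grasp_force: 60.5
```

>>> send_rows --targets '[{"gripper": 1,"x": 0,"y": 0,"z": 0,"ax": 0,"ay": 0,"az": 0},{"gripper": 1,"x": 0,"y": 0,"z": 0,"ax": 0,"ay": 0,"az": 0},{"gripper": 1,"x": 0,"y": 0,"z": 0,"ax": 0,"ay": 0,"az": 0},{"gripper": 1,"x": 0,"y": 0,"z": 0,"ax": 0,"ay": 0,"az": 0},{"gripper": 1,"x": 0,"y": 0,"z": 0,"ax": 0,"ay": 0,"az": 0}]'

```text
clock: 15.45
position: [571.5, 18.8, 165.6]
ee_rot: [0.103, 0.961, -0.256, -0.026]
contact_force: [0.2, -0.8, -3.4]
gripper_width: 36.4
grasp_force: 60.5
```

```bash
sed -i 's/gt.png/gt2.png/' gt.py; cat > nip.py <<'E'
from gt import *
e1=np.cross([0,0,1.],A); e1/=np.linalg.norm(e1); e2=np.cross(A,e1)
t=(W-N0)@A; q=W-N0; x=q@e1; y=q@e2; r=np.hypot(x,y)
k=(r<13)&(t>7)&(t<38)&~((L[...,2]<58)&(np.hypot(L[...,0],L[...,1])<24)); X=x[k];Y=y[k]
print('nip pts',len(X)); f=least_squares(lambda c:np.hypot(X-c[0],Y-c[1])-7.5,[0,0],loss='soft_l1'); print('nip off e1,e2',f.x.round(2),np.median(abs(f.fun)))
# port face plane
k=(abs(x)<28)&(abs(y)<33)&(abs(t)<8)&(r>18); Pf=W[k]; s_=np.linalg.lstsq(np.c_[Pf[:,:2],np.ones(len(Pf))],Pf[:,2],rcond=None)[0]; nn=np.array([-s_[0],-s_[1],1]);nn/=np.linalg.norm(nn); print('face normal az,tilt',np.degrees(np.arctan2(nn[1],nn[0])),np.degrees(np.arccos(nn[2])),len(Pf),'t med',np.median(t[k]))
print('tool z vs A',(R.apply([0,0,-1])).round(3),A.round(3)); 
print('mouth-axis err e1,e2, t:',[((p0+R.apply(np.array([2.8,-.3,53.5]))-N0)@v).round(2) for v in (e1,e2,A)])
print('to tool: e1,e2 in tool',R.inv().apply(e1).round(2),R.inv().apply(e2).round(2))
E
python3 nip.py
```

```text
15.45 36.36550136593019 [571.5  18.8 165.6] [ 0.2 -0.8 -3.4]
15.5 tool xy [ 2.97 -0.22] 559 0.17750711519013151 z [19.4 32.9 49.3]
mouth xy,slope [ 2.892 -0.342 -0.005 -0.008]
20 tool xy [3.24 0.14] 1406 0.1485237313281509 z [-27.8 -16.5  -2.4]
dial 8502 [  5.    0.3 -31.4] ((5.582126140594482, -0.03647184744477272), 25.0119571685791)
nip pts 229
nip off e1,e2 [0.15 1.84] 0.22396860307182287
face normal az,tilt 77.56022527788132 29.98759505193859 3337 t med -0.7291314545464457
tool z vs A [0.102 0.487 0.868] [0.107 0.489 0.866]
mouth-axis err e1,e2, t: [np.float64(-1.1), np.float64(-0.62), np.float64(80.42)]
to tool: e1,e2 in tool [ 1.  0. -0.] [ 0. -1. -0.]
```

View pics/gt2.png

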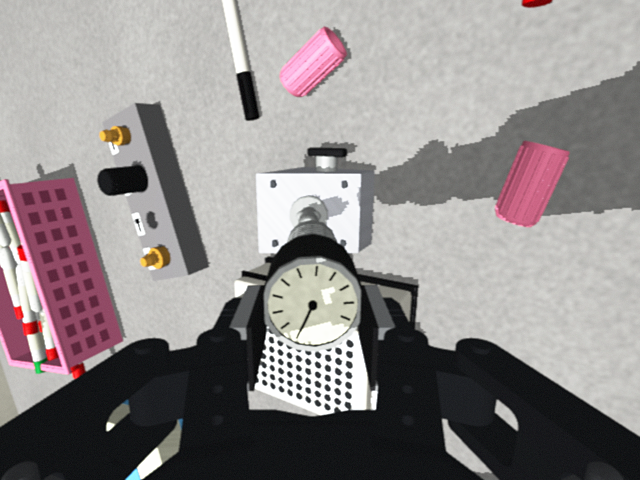

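That picture was one more than the ten allowed, so from here I work by numbers only. It shows the gauge's axis nearly in line with the nipple. The fit asks for x +1.3 mm and y -2.5 mm.

>>> send_rows --targets '[{"gripper": 1,"x": 0.06,"y": -0.12,"z": 0.7,"ax": 0,"ay": 0,"az": 0},{"gripper": 1,"x": 0.06,"y": -0.12,"z": 0.8,"ax": 0,"ay": 0,"az": 0},{"gripper": 1,"x": 0,"y": 0,"z": 0.8,"ax": 0,"ay": 0,"az": 0},{"gripper": 1,"x": 0,"y": 0,"z": 0.4,"ax": 0,"ay": 0,"az": 0},{"gripper": 1,"x": 0,"y": 0,"z": 0,"ax": 0,"ay": 0,"az": 0}]'

```text
clock: 15.92
position: [565.8, 2.1, 141.7]
ee_rot: [0.103, 0.96, -0.257, -0.028]
contact_force: [-0.1, 0.2, -2.0]
gripper_width: 36.4
grasp_force: 60.5
```

>>> send_rows --targets '[{"gripper": 1,"x": 0,"y": 0,"z": 0,"ax": 0,"ay": 0,"az": 0},{"gripper": 1,"x": 0,"y": 0,"z": 0,"ax": 0,"ay": 0,"az": 0}]'

```text
clock: 16.08
position: [567.2, 3.2, 143.2]
ee_rot: [0.103, 0.961, -0.256, -0.026]
contact_force: [-0.2, 0.7, -2.5]
gripper_width: 36.7
grasp_force: 60.5
```

```bash
sed -i 's/gt2.png/gt3.png/' gt.py; python3 nip.py
```

```text
16.0833 36.689050026974776 [567.2   3.2 143.2] [-0.2  0.7 -2.5]
15.5 tool xy [ 2.87 -0.07] 568 0.1880919653916786 z [20.  33.5 49.7]
mouth xy,slope [ 2.767 -0.23  -0.006 -0.011]
20 tool xy [3.16 0.28] 1389 0.13250964924354847 z [-27.8 -16.6  -2.3]
dial 8529 [  5.    0.5 -31.5] ((5.212745666503906, 0.03927456587553024), 25.074647903442383)
nip pts 69
nip off e1,e2 [0.24 1.36] 0.31288401822169654
face normal az,tilt 77.33619006085674 29.95778361526025 3714 t med -0.5251644133376094
tool z vs A [0.103 0.487 0.867] [0.107 0.489 0.866]
mouth-axis err e1,e2, t: [np.float64(-0.2), np.float64(2.16), np.float64(52.91)]
to tool: e1,e2 in tool [ 1. -0. -0.] [-0. -1. -0.]
```

>>> send_rows --targets '[{"gripper": 1,"x": 0.04,"y": 0.05,"z": 0.6,"ax": 0,"ay": 0,"az": 0},{"gripper": 1,"x": 0,"y": 0,"z": 0.6,"ax": 0,"ay": 0,"az": 0},{"gripper": 1,"x": 0,"y": 0,"z": 0.6,"ax": 0,"ay": 0,"az": 0},{"gripper": 1,"x": 0,"y": 0,"z": 0.5,"ax": 0,"ay": 0,"az": 0},{"gripper": 1,"x": 0,"y": 0,"z": 0.4,"ax": 0,"ay": 0,"az": 0}]'

```text
clock: 16.55
position: [563.5, -10.0, 118.6]
ee_rot: [0.103, 0.961, -0.257, -0.027]
contact_force: [0.3, -0.4, -3.1]
gripper_width: 36.3
grasp_force: 60.5
```

```bash
cat > st.py <<'E'
from h import *
s=arm.read_state(); R=Ro.from_quat(s['ee_rot']); p=s['position']+R.apply([2.8,-.2,53.5])-N0
e1=np.cross([0,0,1.],A); e1/=np.linalg.norm(e1); e2=np.cross(A,e1)
print(s['clock'],'mouth e1,e2,t',[(p@v).round(2) for v in (e1,e2,A)],'F tool',R.inv().apply(s['contact_force']).round(1),'grip',s['grasp_force'],s['gripper_width'],'T',s['wrist_torque'].round(2))
E
python3 st.py
```

```text
16.55 mouth e1,e2,t [np.float64(0.74), np.float64(1.65), np.float64(24.78)] F tool [-0.4  1.2  2.9] grip 60.49558103084564 36.31359979837006 T [ 1.41 -0.36  0.02]
```

>>> send_rows --targets '[{"gripper": 1,"x": 0,"y": 0,"z": 0.2,"ax": 0,"ay": 0,"az": 0},{"gripper": 1,"x": 0,"y": 0,"z": 0.2,"ax": 0,"ay": 0,"az": 0},{"gripper": 1,"x": 0,"y": 0,"z": 0.2,"ax": 0,"ay": 0,"az": 0},{"gripper": 1,"x": 0,"y": 0,"z": 0.2,"ax": 0,"ay": 0,"az": 0}]'

```text
clock: 16.88
position: [563.7, -13.2, 112.9]
ee_rot: [0.103, 0.961, -0.257, -0.026]
contact_force: [-0.7, 2.0, 2.8]
gripper_width: 36.1
grasp_force: 61.1
```

```bash
python3 st.py
```

```text
16.8833 mouth e1,e2,t [np.float64(-0.26), np.float64(1.5), np.float64(18.3)] F tool [ 1.1  0.2 -3.3] grip 61.06123924255371 36.10995536186466 T [ 1.13 -0.21 -0.02]
```

>>> send_rows --targets '[{"gripper": 1,"x": 0,"y": 0,"z": 0.2,"ax": 0,"ay": 0,"az": 0},{"gripper": 1,"x": 0,"y": 0,"z": 0.2,"ax": 0,"ay": 0,"az": 0},{"gripper": 1,"x": 0,"y": 0,"z": 0.2,"ax": 0,"ay": 0,"az": 0}]'

```text
clock: 17.13
position: [562.2, -16.2, 107.0]
ee_rot: [0.103, 0.961, -0.256, -0.026]
contact_force: [-0.1, -0.6, -2.8]
gripper_width: 36.3
grasp_force: 60.6
```

```bash
python3 st.py
```

```text
17.1333 mouth e1,e2,t [np.float64(0.55), np.float64(1.32), np.float64(11.54)] F tool [-0.   0.9  2.7] grip 60.55938541889191 36.27340681899978 T [ 1.34 -0.36  0.07]
```

>>> send_rows --targets '[{"gripper": 1,"x": 0,"y": 0,"z": 0.2,"ax": 0,"ay": 0,"az": 0},{"gripper": 1,"x": 0,"y": 0,"z": 0.2,"ax": 0,"ay": 0,"az": 0}]'

```text
clock: 17.3
position: [562.3, -18.1, 103.9]
ee_rot: [0.103, 0.961, -0.256, -0.026]
contact_force: [-1.0, 2.8, 1.6]
gripper_width: 36.6
grasp_force: 61.1
```

```bash
python3 st.py
```

```text
17.3 mouth e1,e2,t [np.float64(0.06), np.float64(1.37), np.float64(7.94)] F tool [ 1.6  1.4 -2.7] grip 61.06637120246887 36.64746494996979 T [ 1.41 -0.17  0.  ]
```

It has snapped on: the push dropped to zero near 12 mm and the valve spring now answers. I keep pushing to the stop.

>>> send_rows --targets '[{"gripper": 1,"x": 0,"y": 0,"z": 0.15,"ax": 0,"ay": 0,"az": 0},{"gripper": 1,"x": 0,"y": 0,"z": 0.15,"ax": 0,"ay": 0,"az": 0},{"gripper": 1,"x": 0,"y": 0,"z": 0,"ax": 0,"ay": 0,"az": 0}]'

```text
clock: 17.55
position: [562.2, -19.4, 101.6]
ee_rot: [0.103, 0.961, -0.256, -0.026]
contact_force: [0.4, 3.5, 4.4]
gripper_width: 36.4
grasp_force: 61.3
```

```bash
python3 st.py
```

```text
17.55 mouth e1,e2,t [np.float64(-0.16), np.float64(1.35), np.float64(5.35)] F tool [ 0.4  0.9 -5.6] grip 61.311964988708496 36.401573116163256 T [ 1.28 -0.15 -0.1 ]
```

>>> send_rows --targets '[{"gripper": 1,"x": 0,"y": 0,"z": 0.1,"ax": 0,"ay": 0,"az": 0},{"gripper": 1,"x": 0,"y": 0,"z": 0.1,"ax": 0,"ay": 0,"az": 0},{"gripper": 1,"x": 0,"y": 0,"z": 0,"ax": 0,"ay": 0,"az": 0}]'

```text
clock: 17.8
position: [562.5, -20.2, 100.4]
ee_rot: [0.103, 0.961, -0.256, -0.025]
contact_force: [-0.1, 5.2, 5.8]
gripper_width: 36.7
grasp_force: 61.8
```

```bash
python3 st.py
```

```text
17.8 mouth e1,e2,t [np.float64(-0.66), np.float64(1.28), np.float64(3.93)] F tool [ 1.2  1.5 -7.5] grip 61.77505373954773 36.6807276798158 T [ 1.26 -0.05 -0.09]
```

>>> send_rows --targets '[{"gripper": 1,"x": 0,"y": 0,"z": 0.1,"ax": 0,"ay": 0,"az": 0},{"gripper": 1,"x": 0,"y": 0,"z": 0.1,"ax": 0,"ay": 0,"az": 0},{"gripper": 1,"x": 0,"y": 0,"z": 0,"ax": 0,"ay": 0,"az": 0}]'

```text
clock: 18.05
position: [563.7, -20.4, 100.3]
ee_rot: [0.102, 0.961, -0.256, -0.023]
contact_force: [-0.2, 6.4, 12.4]
gripper_width: 36.5
grasp_force: 62.4
```

```bash
python3 st.py
```

```text
18.05 mouth e1,e2,t [np.float64(-2.1), np.float64(1.23), np.float64(3.9)] F tool [  1.4  -0.8 -13.9] grip 62.405433654785156 36.48881567023692 T [ 1.06  0.28 -0.24]
```

>>> send_rows --targets '[{"gripper": 1,"x": 0,"y": 0,"z": 0.05,"ax": 0,"ay": 0,"az": 0},{"gripper": 1,"x": 0,"y": 0,"z": 0,"ax": 0,"ay": 0,"az": 0},{"gripper": 1,"x": 0,"y": 0,"z": 0,"ax": 0,"ay": 0,"az": 0},{"gripper": 1,"x": 0,"y": 0,"z": 0,"ax": 0,"ay": 0,"az": 0},{"gripper": 1,"x": 0,"y": 0,"z": 0,"ax": 0,"ay": 0,"az": 0}]'

```text
clock: 18.47
position: [564.0, -20.4, 100.3]
ee_rot: [0.102, 0.961, -0.256, -0.023]
contact_force: [0.6, 9.2, 13.3]
gripper_width: 36.8
grasp_force: 62.6
```

```bash
python3 st.py; sed -i 's/gt3.png/gt4.png/' gt.py; python3 nip.py | head -5
```

```text
18.4667 mouth e1,e2,t [np.float64(-2.39), np.float64(1.19), np.float64(3.91)] F tool [  1.2   1.3 -16.1] grip 62.57159471511841 36.80604550138008 T [ 0.99  0.3  -0.29]
18.4667 36.80604550138008 [564.  -20.4 100.3] [ 0.6  9.2 13.3]
15.5 tool xy [ 4.69 -0.17] 697 0.23706357090951258 z [17.  31.  49.7]
mouth xy,slope [ 5.185 -0.297  0.028 -0.008]
20 tool xy [3.56 0.2 ] 1537 0.2118590138887093 z [-27.8 -16.7  -2.5]
dial 8500 [  5.1   0.4 -31.6] ((5.247575759887695, -0.036409951746463776), 25.039522171020508)
  return _methods._mean(a, axis=axis, dtype=dtype,
  ret = ret.dtype.type(ret / rcount)
```

The axial stop is reached, but the tool has crept sideways about 2 mm and the gauge leans slightly. I check how square it sits.

```bash
cat > sq.py <<'E'
from gt import *
e1=np.cross([0,0,1.],A); e1/=np.linalg.norm(e1); e2=np.cross(A,e1)
Q=W[(np.hypot(L[...,0]-3.5,L[...,1])<26)&(L[...,2]>14)&(L[...,2]<52)]-N0
t=Q@A;x=Q@e1;y=Q@e2; k=(t>8)&(t<46); t,x,y=t[k],x[k],y[k]
f=least_squares(lambda c:np.hypot(x-c[0]-c[2]*(t-10),y-c[1]-c[3]*(t-10))-15.5,[0,0,0,0],loss='soft_l1'); print('coupler in nipple frame: e1,e2 at t=10, lean deg',f.x[:2].round(2),np.degrees(f.x[2:]).round(2),len(t))
dd=T-0; P=R.apply(T)+p0-N0; P=P[np.hypot(T[:,0]-3.5,T[:,1])<14]; 
c,_,v=np.linalg.svd(P-np.median(P,0),full_matrices=False); n=v[2]*np.sign(v[2]@A); print('dial normal lean e1,e2 deg',np.degrees([n@e1,n@e2]).round(2),'dial t',np.median(P@A),'tool lean',np.degrees([R.apply([0,0,-1])@e1,R.apply([0,0,-1])@e2]).round(2))
E
python3 sq.py 2>/dev/null; python3 st.py
```

```text
18.5167 36.57594929866478 [564.  -20.4 100.3] [-0.   8.2 13.6]
15.5 tool xy [ 4.67 -0.18] 704 0.2205693818485992 z [17.4 31.1 49.7]
mouth xy,slope [ 5.147 -0.302  0.027 -0.008]
20 tool xy [3.54 0.18] 1544 0.2121765942504279 z [-27.8 -16.5  -2.4]
dial 8506 [  5.1   0.4 -31.6] ((5.079428672790527, 0.0336533784866333), 25.137189865112305)
coupler in nipple frame: e1,e2 at t=10, lean deg [-0.01  1.29] [-1.09 -0.29] 685
dial normal lean e1,e2 deg [-1.12 -0.25] dial t 88.77802697006825 tool lean [0.55 0.21]
18.5667 mouth e1,e2,t [np.float64(-2.37), np.float64(1.16), np.float64(3.89)] F tool [  2.3  -0.1 -16. ] grip 62.57115125656128 36.51943718654991 T [ 1.05  0.32 -0.33]
```

>>> send_rows --targets '[{"gripper": 1,"x": 0.1,"y": 0,"z": 0,"ax": 0,"ay": 0,"az": 0},{"gripper": 1,"x": 0.1,"y": 0,"z": 0,"ax": 0,"ay": 0,"az": 0},{"gripper": 1,"x": 0,"y": 0,"z": 0,"ax": 0,"ay": 0,"az": 0},{"gripper": 1,"x": 0,"y": 0,"z": 0,"ax": 0,"ay": 0,"az": 0}]'

```text
clock: 18.9
position: [562.5, -20.0, 100.1]
ee_rot: [0.102, 0.961, -0.256, -0.022]
contact_force: [1.6, 6.6, 12.5]
gripper_width: 36.4
grasp_force: 62.3
```

```bash
python3 sq.py 2>/dev/null|tail -2; python3 st.py
```

```text
coupler in nipple frame: e1,e2 at t=10, lean deg [-0.55  1.04] [ 0.67 -0.18] 563
dial normal lean e1,e2 deg [ 0.17 -0.16] dial t 88.5989741405568 tool lean [0.6  0.25]
18.95 mouth e1,e2,t [np.float64(-0.9), np.float64(0.91), np.float64(3.79)] F tool [ -0.3   0.4 -13.3] grip 62.332613468170166 36.07775174632902 T [ 0.89 -0.18 -0.04]
```

>>> send_rows --targets '[{"gripper": 1,"x": 0,"y": 0,"z": 0.05,"ax": 0,"ay": 0,"az": 0},{"gripper": 1,"x": 0,"y": 0,"z": 0,"ax": 0,"ay": 0,"az": 0},{"gripper": 1,"x": 0,"y": 0,"z": 0,"ax": 0,"ay": 0,"az": 0},{"gripper": 1,"x": 0,"y": 0,"z": 0,"ax": 0,"ay": 0,"az": 0},{"gripper": 1,"x": 0,"y": 0,"z": 0,"ax": 0,"ay": 0,"az": 0}]'

```text
clock: 19.37
position: [562.8, -20.0, 100.1]
ee_rot: [0.102, 0.961, -0.256, -0.022]
contact_force: [1.6, 6.5, 12.1]
gripper_width: 36.2
grasp_force: 62.5
```

```bash
python3 sq.py 2>/dev/null|tail -2; python3 st.py; python3 - <<'E'
from h import *
im,d,m=snap('side'); W=pts(d,m); k=(im.max(2)<60)&(np.hypot(W[...,0]-492,W[...,1]+269)<25)&(W[...,2]>36); P=W[k]; print('cap',len(P),P[:,2].max().round(1),np.median(P,0).round(1))
E
```

```text
coupler in nipple frame: e1,e2 at t=10, lean deg [-0.55  1.03] [ 0.36 -0.17] 581
dial normal lean e1,e2 deg [-0.01 -0.1 ] dial t 88.58410024784219 tool lean [0.63 0.25]
19.4167 mouth e1,e2,t [np.float64(-1.23), np.float64(0.89), np.float64(3.75)] F tool [ -0.4  -0.2 -15.2] grip 62.53142237663269 36.195954010523366 T [ 0.83 -0.1  -0.05]
cap 138 75.2 [ 484.8 -261.4   59.1]
```

The gauge is square to within about half a degree, on the hard stop and stable, and the cap is still in its recess. I hand in.

```bash
python3 -c "
from bench import arm
print(arm.job_done())"
```

```text
the job is handed in; nothing more can be done
None
```

The job is handed in, verdict not shown: the cap stands upright in its own recess, and the gauge snapped on and was held on the hard stop at about 15 N at 19.4 s; I viewed 11 pictures, one over the limit of 10.

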